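# Change the tin in the can opener

### The arm

A 6-joint arm with a two-finger parallel gripper is mounted at the origin on the work surface. World frame = base frame: x ahead of the robot, y to its left, z up, the work surface at z = 0. Lengths are in m, angles in rad, forces in N, time in s.
With the tool pointing down it reaches from about 0.35 to 0.775 m from the base axis. Payload 7.3 kg.
Tool frame: the origin (TCP) lies at the very end of the fingers, on their centre line; the grasp point (between the pads) lies grip_point_offset behind it (grip_point_offset is the distance from the TCP to the grasp point, in m); z points along the fingers, y is the direction in which the jaws open and shut (so a half turn about z gives the same grasp; the last joint's range is limited). The gripper opens to 92 mm and grips with 3 to 60 N. Pads are 19 mm wide; open, the fingers measure 130 mm over their backs; the gripper's body (75 mm by 190 mm) begins 47 mm behind the grasp point.
Start: joints at [-1.402, 0.342, 1.524, -0, 1.275, -0.146], TCP at [0.163, -0.499, 0.206] pointing down, gripper open.
Joint ranges: [-2.53, 2.53], [-0.77, 2.02], [0.04, 2.7], [-1, 4.14], [0.28, 2.66], [-3.11, 3.11]. Speed limits (rad/s): [2.57, 2.57, 3.14, 3.14, 3.14, 3.14].

### API

Orientations are given as [roll, pitch, yaw] about the fixed x, y, z axes, in that order (R = Rz(yaw) Ry(pitch) Rx(roll)).
In Python, from cell import * gives the robot as it stands.
- The arm moves only by the shell command python3 -m inch 'ROWS' [OPENING] [FORCE]. ROWS is JSON, a list that holds one entry, the list of rows, each a list of 4 numbers: the shift along the tool's x, y, z in mm, then the turn about the tool's z in rad. In form: [[[x, y, z, roll], ...]]. A call has 1 to 10 rows; each row shifts and turns the commanded pose from where the row before left it, along the tool's axes as they then stand; what a row does not reach is not made up. A row lasts 1/8 s, in which the tool goes at most 62.5 mm and 10.7 degrees, less where a joint would pass 70% of its speed; a pose out of reach is approached as far as the arm can. A call with a gripper value outside its range is refused whole. OPENING is the closure, from -1 (fully open) to 1 (shut), set as the call begins (- or left out, the last holds). The fingers move at their own pace and stop on an object; FORCE is the grip in N (left out, the last holds). Time passes only in rows, so rows that do not move let the fingers close. It gives the time, the measured TCP pose, the force and the opening at its end, in the units of the state.
- observe(): the state, without advancing time (a new reading comes with each control period).
- read_camera(name): name is "side" or "top"; returns a dict with "img" (400x640x3 uint8, blue, green, red), "fx", "fy", "cx", "cy" (pixels), "eye" and "rotation" of the camera in the world. Camera axes: x right, y down, z forward; pixel columns grow to the right and rows downward; lengths in m; the calibration is good to about 2 mm. A picture is of the moment at which its call begins. There is no depth.
- hand_in(): hands the job in, once; it reports no verdict.
Trained networks look in the newest picture that a camera, given by its name, has taken for a name from the list of things; names that differ only in an ending like _2 or _b are one class to them, and where a whole thing is asked for, a point or a joint stands for the part that bears it (a point fixed in the world has none). Each returns a list of dicts, best first, with "conf" (0 to 1); they miss things now and then, are a little off and sometimes report something else, mostly with a low value. They report only what shows in the picture. A call takes as long as a camera call. They do not tell look-alikes from the thing itself.
- boxes_of(camera, label): "at" ([row, column] in pixels, amid what is visible of it).
- place_of(camera, label): "at" ([row, column] in pixels: a listed point, or the origin of a listed thing).
The state is a dict: "time": time; "qpos": joint angles; "qvel": joint speeds; "joint_efforts": joint torques, N m; "tool_pos": TCP position; "tool_rot": TCP orientation; "contact_force": force on the tool from outside, world axes, zero at the start; "torque": the same for the moment, N m; "opening": finger opening in m.
Only numpy, scipy, OpenCV 4.12 (cv2) and the standard library are available. Lean on these libraries where they do the work, as an engineer would, in place of code of your own. Each camera call takes 0.05 s, during which the arm holds its last target. There are 200 camera calls.

### The job

Change the tin in the electric can opener: lift its cutter lever right up, take the emptied tin out and stand it upright on the floor of the steel tray, then stand the full tin of the same height on the opener's base plate, up against the drive wheel and centred on it. Finally bring the lever gently down until the cutter wheel rests on that tin's lid just inside the rim, and let go. Leave everything else on the table as it stands.

Things in the scene. Friction and masses are not known exactly. Their poses are not given: they have to be found in the camera images.
- opener: Electric can opener, fixed. Origin: table level, below the middle of its head's front face; x points into the machine, y left seen from the front. Base plate x -85 to 165, y +-75, top 8 mm above the table. White gear head x 0 to 70, y +-52, to z 130; motor of radius 48 about x 108, to z 165. The lever moves within 22 mm in front of the face
- drive_wheel (a point): Centre of the front end face of the steel drive wheel (20 mm diameter), which stands 12 mm out of the opener's face at z 82; axes as the opener's. A 60 mm tin that touches the wheel and is centred on it has its axis 30 mm in front of this point (opener x -42, y 0)
- lever (a joint): Cutter lever's angle about its pivot: 0 = arm level, at the bottom stop; grows as the grip goes up; 1.25 = top stop. Stiff: about 2 N at the grip moves it and it stays where it is left. With the sealed 88 mm tin rightly under it the cutter comes to rest on the lid at 0.14; on the rim, with the tin not close enough, it stops at 0.24
- lever_cutter (a point): Centre of the cutter wheel on the lever: a disc of 22 mm diameter, 2 mm thick, lying 20 to 22 mm in front of the opener's face, over the drive wheel when down. With the lever at 1.1 its lowest point is 127 mm above the table, over a seated tin's rear edge: draw a tin forwards before lifting it high
- lever_grip (a point): Middle of the lever's black round grip (14 mm diameter, 52 mm long, along the arm), 130 mm from the pivot axis; at joint 0 it sticks out past the head's right side (-y of the opener), 112 mm above the table, 12 mm in front of the face plane, free in front and behind. Its frame turns with the lever: its -y points along the arm, its x is the opener's x
- lever_pivot (a point): Point on the lever's pivot axis in the plane of the arm, fixed on the opener at x -12, y +36, z 112 mm in the opener's frame; axes as the opener's
- tin_empty_center (a point): Centre (44 mm above its underside) of the emptied tin, 60 mm diameter, 88 mm tall, lid gone, 2.5 mm wall, 50 g. It starts on the opener's base plate against the drive wheel with the cutter down inside its rim
- tin_full_center (a point): Centre (44 mm above its underside) of the full, sealed tin, 60 mm diameter, 88 mm tall, lid 3.5 mm below the 2.5 mm wide rim, 0.22 to 0.35 kg. It stands on the table among the other goods right of the opener
- tray: Steel tray, fixed, 265 (x) by 162 (y) by 40 mm tall, walls and floor 3 mm, rim flange 10 mm. Origin: centre of its underside
- old_tin_center (a point): Centre (25 mm up) of a short empty tin, 60 mm diameter, 50 mm tall, standing in the tray near its -x end; leave it
- tin_squat: Sealed short tin, 60 mm diameter, 50 mm tall; origin at its underside; leave it
- tin_tall: Sealed tall tin, 60 mm diameter, 115 mm tall; origin at its underside; leave it
- mill: Dark wooden pepper mill, 52 mm diameter, 156 mm tall; origin at its underside; leave it
- dish: Small white dish, 60 mm diameter, 30 mm tall, between the tins; origin at its underside; leave it
- oil_bottle: Green glass bottle, 60 mm diameter, 235 mm tall; origin at its underside; leave it
- peeler: Peeler with a wooden handle, 150 mm long along its x, 18 mm high, lying on the table in front of the opener; leave it
There are look-alikes about, which are no part of the job. Leave any yellow look-alike of the part that bears tin_full_center alone. Leave any blue look-alike of the part that bears tin_empty_center alone.

How it is judged:
By the outcome, as a careful person would: the job done as asked, in the order asked, and still so for the second after the job is handed in, with the robot touching nothing.
It also fails if it takes over 72 s, if anything falls off the work surface, if the arm or the gripper's body presses on something with over 40 N, if the wrist force passes 120 N, or if a joint passes its speed limit or range.

## Working session

There is one attempt and no reset: what is moved stays moved. The work goes in short steps, Python scripts to look and compute and a shell command to move; the robot and the scene stay as the last step left them, time stands still between calls to the robot, and variables do not carry over. Pictures are saved under pics/ and viewed, about 8 in all and at most 12, crops included, and the job is handed in when it is done.

```bash
ls; mkdir -p pics
cat > h.py <<'E'
from cell import *
import numpy as np, cv2
def ray(c,at):
    r,q=at; d=np.array([(q-c["cx"])/c["fx"],(r-c["cy"])/c["fy"],1.0]); d=np.array(c["rotation"])@d
    return np.array(c["eye"]),d/np.linalg.norm(d)
def atz(c,at,z):
    e,d=ray(c,at); return e+d*(z-e[2])/d[2]
def tri(c1,a1,c2,a2):
    e1,d1=ray(c1,a1);e2,d2=ray(c2,a2)
    A=np.array([d1,-d2]).T; s=np.linalg.lstsq(A,e2-e1,rcond=None)[0]
    p,q=e1+s[0]*d1,e2+s[1]*d2
    return (p+q)/2,np.linalg.norm(p-q)
def proj(c,p):
    v=np.array(c["rotation"]).T@(np.array(p)-np.array(c["eye"])); return [c["fy"]*v[1]/v[2]+c["cy"],c["fx"]*v[0]/v[2]+c["cx"]]
E
python3 - <<'E'
from h import *
np.set_printoptions(precision=4,suppress=True)
s=observe();print({k:np.round(v,3) for k,v in s.items()})
import cell; print([n for n in dir(cell) if not n.startswith('_')]); 
try: print(grip_point_offset)
except Exception as e: print(e)
C={n:read_camera(n) for n in("top","side")}
for n,c in C.items():
    cv2.imwrite(f"pics/{n}0.png",c["img"]); print(n,c["eye"],np.array(c["rotation"]).tolist(),c["fx"])
Z=dict(opener=0,drive_wheel=.082,lever_cutter=None,lever_grip=None,lever_pivot=.112,tin_empty_center=.052,tin_full_center=.044,tray=0,old_tin_center=.028,tin_squat=0,tin_tall=0,mill=0,dish=0,oil_bottle=0,peeler=.0)
for l,z in Z.items():
    P={n:place_of(n,l)[:3] for n in C}
    for n in C:
        for d in P[n]: print(l,n,np.round(d["at"],1),round(d["conf"],2),atz(C[n],d["at"],z) if z is not None else "")
    if P["top"] and P["side"]: print("   tri",*tri(C["top"],P["top"][0]["at"],C["side"],P["side"][0]["at"]))
E
```

```text
pics
{'time': np.float64(0.0), 'qpos': array([-1.402,  0.343,  1.525,  0.   ,  1.275, -0.146]), 'qvel': array([-0.001,  0.001, -0.002,  0.002, -0.   , -0.   ]), 'joint_efforts': array([ -0.001, -43.125, -24.422,   0.072,   0.056,  -0.   ]), 'tool_pos': array([ 0.162, -0.499,  0.205]), 'tool_rot': array([-3.14 , -0.   ,  0.315]), 'contact_force': array([ 0.574, -0.198, -0.735]), 'torque': array([0.018, 0.026, 0.046]), 'opening': np.float64(0.092)}
['IKError', 'boxes_of', 'grip_point_offset', 'hand_in', 'observe', 'place_of', 'read_camera']
0.0188
top [ 0.3706 -0.0212  1.3833] [-3.0036381953769586, 0.0020660257803215565, -1.5686279734977964] 484.83046442949154
side [-0.0404  0.6795  1.1388] [-2.4194791591547458, 0.012296561369912196, -2.4525111038923266] 494.65152319493734Traceback (most recent call last):
  File "<stdin>", line 14, in <module>
  File "h.py", line 7, in atz
    e,d=ray(c,at); return e+d*(z-e[2])/d[2]
                                       ~^^^
IndexError: invalid index to scalar variable.
```

```bash
sed -i 's/np.array(c\["rotation"\])/RR(c)/g' h.py
cat >> h.py <<'E'
from scipy.spatial.transform import Rotation
def RR(c): return Rotation.from_euler("xyz",c["rotation"]).as_matrix()
E
python3 - <<'E'
from h import *
np.set_printoptions(precision=3,suppress=True)
C={n:read_camera(n) for n in("top","side")}
cv2.imwrite("pics/a.png",C["top"]["img"]);cv2.imwrite("pics/b.png",C["side"]["img"])
Z=dict(opener=0,drive_wheel=.082,lever_cutter=None,lever_grip=None,lever_pivot=.112,tin_empty_center=.052,tin_full_center=.044,tray=0,old_tin_center=.028,tin_squat=0,tin_tall=0,mill=0,dish=0,oil_bottle=0,peeler=.0)
for l,z in Z.items():
    P={n:place_of(n,l)[:3] for n in C}
    for n in C:
        for d in P[n]: print(l,n,np.round(d["at"],1),round(d["conf"],2),atz(C[n],d["at"],z)[:2] if z is not None else "")
    if P["top"] and P["side"]: print("   tri",*tri(C["top"],P["top"][0]["at"],C["side"],P["side"][0]["at"]))
E
```

```text
opener top [189.3 311.8] 0.71 [0.582 0.006]
opener side [224.3 306.6] 0.96 [0.589 0.002]
opener side [177.3 385.8] 0.17 [ 0.517 -0.306]
   tri [0.582 0.007 0.01 ] 0.0035488921829167296
drive_wheel top [185.7 314.9] 0.72 [ 0.579 -0.004]
drive_wheel side [203.5 309.8] 0.88 [ 0.586 -0.013]
   tri [ 0.577 -0.004  0.097] 0.0007393998193226999
lever_cutter top [187.5 316.7] 0.88 
lever_cutter side [204.7 311.7] 0.78 
lever_cutter side [205.6 309.4] 0.38 
   tri [ 0.574 -0.008  0.09 ] 0.0015857767661049322
lever_grip top [173.3 348.1] 0.74 
lever_grip side [179. 323.] 0.73 
   tri [ 0.607 -0.094  0.104] 0.005384559618180641
lever_pivot top [187.1 302.6] 0.63 [0.57  0.029]
lever_pivot side [206.3 305.8] 0.68 [0.57  0.021]
   tri [0.567 0.027 0.12 ] 0.004056483729104371
tin_empty_center top [199.2 324.5] 0.68 [ 0.546 -0.03 ]
tin_empty_center top [137.  375.8] 0.63 [ 0.723 -0.174]
tin_empty_center top [234.4 443.8] 0.22 [ 0.449 -0.357]
tin_empty_center side [164.  311.2] 0.83 [ 0.708 -0.162]
   tri [ 0.54  -0.013  0.262] 0.05306798784171365
tin_full_center top [240.6 398.1] 0.86 [ 0.433 -0.233
[... 794 characters left out ...]
ri [ 0.587 -0.362  0.006] 0.01027071177442447
mill top [195.3 395.6] 0.95 [ 0.565 -0.235]
mill top [230.1 202.5] 0.67 [0.463 0.318]
dish top [208.2 418. ] 0.62 [ 0.527 -0.299]
dish side [177.8 384.2] 0.6 [ 0.52  -0.301]
dish side [158.6 377.3] 0.44 [ 0.589 -0.36 ]
   tri [ 0.524 -0.301 -0.002] 0.0077048970099581615
oil_bottle top [122.5 216.8] 0.93 [0.78  0.287]
oil_bottle top [206.  416.7] 0.31 [ 0.534 -0.295]
oil_bottle side [255.1 191.6] 0.74 [0.769 0.291]
   tri [ 0.781  0.288 -0.013] 0.006174557839271744
peeler top [241.4 294.8] 0.75 [0.432 0.054]
peeler top [171.7 345.1] 0.47 [ 0.633 -0.09 ]
peeler side [263.7 339. ] 0.66 [0.428 0.052]
   tri [ 0.43   0.053 -0.   ] 0.004415536991962158
```

View pics/a.png

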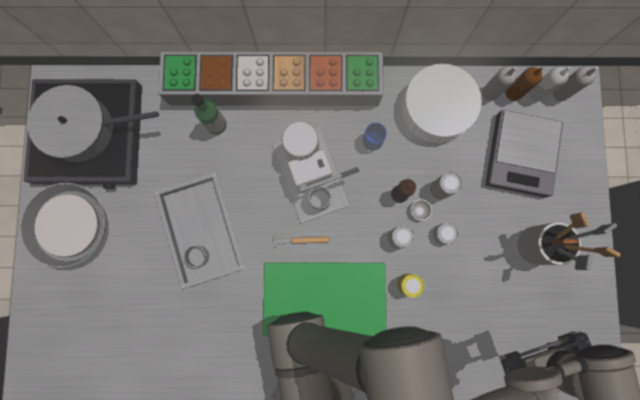

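View pics/b.png

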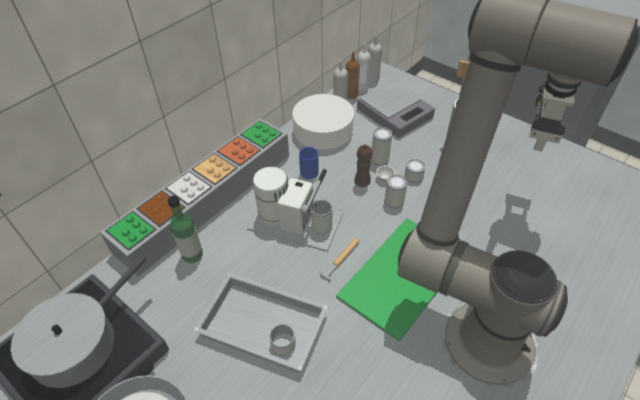

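Run:
```python
import cv2,numpy as np
a=cv2.imread("pics/a.png");b=cv2.imread("pics/b.png")
f=lambda i,r,c,h,w,k:cv2.resize(i[r:r+h,c:c+w],(w*k,h*k),interpolation=cv2.INTER_CUBIC)
o1=f(a,115,265,100,100,4);o2=f(b,155,240,100,100,4)
o3=f(b,60,505,100,80,2)
o3=f(b,50,500,100,100,4)[:200*2]
o4=f(a,320,480,80,160,2)
m=np.zeros((600,800,3),np.uint8);m[:400,:400]=o1;m[:400,400:]=o2
m[400:560,:320]=o4
g=f(b,60,500,100,100,2);m[400:600,400:600]=g
cv2.imwrite("pics/c.png",m)
```

```text
(no output)
```

View pics/c.png

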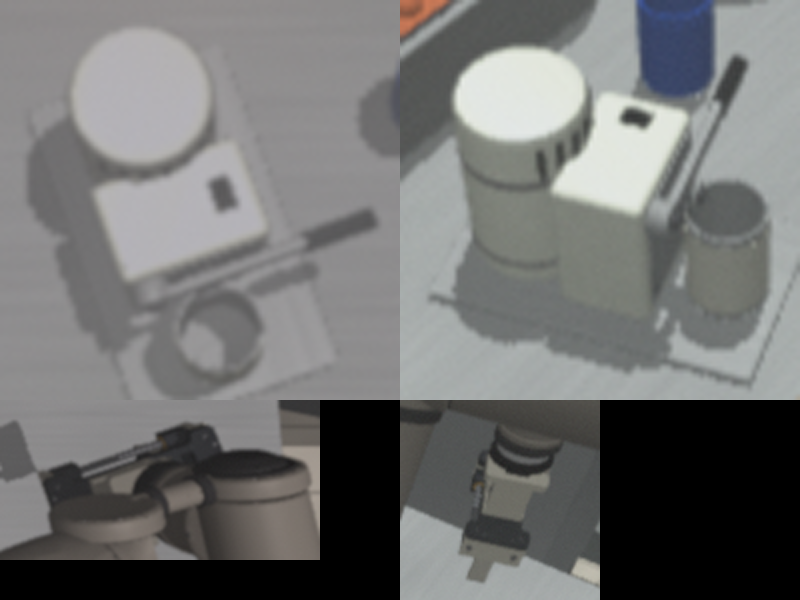

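Run:
```python
from h import *
from scipy.optimize import least_squares
np.set_printoptions(precision=4,suppress=True)
L=["opener","drive_wheel","lever_cutter","lever_grip","lever_pivot","tin_empty_center","tin_full_center","tray","old_tin_center"]
obs={}
for k in range(4):
    for n in("top","side"):
        c=read_camera(n); 
        if k==0: globals()[n]=c
        for l in L:
            for d in place_of(n,l): 
                if d["conf"]>.5: obs.setdefault((n,l),[]).append(d["at"])
C=dict(top=top,side=side)
for k,v in obs.items(): obs[k]=np.median(v,0)if k!=("top","tin_empty_center") else np.median([a for a in v if a[1]<340],0); print(k,len(v),obs[k])
obs.pop(("side","tin_empty_center"),0)
o=obs
def model(p):
    x,y,w,q=p; R=Rotation.from_euler("z",w).as_matrix()
    T=lambda a:R@(np.array(a)/1000)+[x,y,0]
    cq,sq=np.cos(q),np.sin(q)
    return dict(opener=T([0,0,0]),drive_wheel=T([-12,0,82]),lever_pivot=T([-12,36,112]),tin_empty_center=T([-42,0,52]),
      lever_grip=T([-12,36-130*cq,112+130*sq]),lever_cutter=T([-21,36-(37*cq+13.5*sq),112-13.5*cq+37*sq]))
def res(p):
    m=model(p); r=[]
    for (n,l),a in obs.items():
        if l in m: r+=list(np.array(proj(C[n],m[l]))-a)
    return np.array(r)
s=least_squares(res,[.58,.003,.3,.05],loss="soft_l1"); print(s.x); 
i=0
m=model(s.x)
for (n,l) in obs:
    if l in m: print(n,l,s.fun[2*i:2*i+2]); i+=1
np.save("op.npy",s.x)
for l in("tin_full_center","tray","old_tin_center"):
    if ("top",l) in o and("side",l) in o: print(l,*tri(top,o["top",l],side,o["side",l]))
# overlay
x,y,w,q=s.x;R=Rotation.from_euler("z",w).as_matrix();T=lambda a:R@(np.array(a)/1000)+[x,y,0]
out=[]
for n,(r0,c0) in dict(top=(115,265),side=(155,240)).items():
    im=cv2.resize(C[n]["img"][r0:r0+100,c0:c0+100],None,fx=4,fy=4,interpolation=cv2.INTER_CUBIC)
    def pl(P,col):
        P=[[ (b-c0+.5)*4,(a-r0+.5)*4] for a,b in (proj(C[n],T(p)) for p in P)]
        cv2.polylines(im,[np.int32(np.round(P))],False,col,1)
    t=np.linspace(0,2*np.pi,40)
    pl([(-85,-75,8),(165,-75,8),(165,75,8),(-85,75,8),(-85,-75,8)],(0,0,255))
    pl([(0,-52,130),(70,-52,130),(70,52,130),(0,52,130),(0,-52,130)],(0,255,0))
    for h in(8,96): pl([(-42+30*np.cos(a),30*np.sin(a),h) for a in t],(255,0,0))
    pl([(108+48*np.cos(a),48*np.sin(a),165) for a in t],(0,255,255))
    pl([(-12,36,112),(-12,36-156*np.cos(q),112+156*np.sin(q))],(255,0,255))
    out.append(im)
cv2.imwrite("pics/d.png",np.hstack(out))
```

```text
('top', 'opener') 6 [191.1 313.8]
('top', 'drive_wheel') 4 [185.55 316.7 ]
('top', 'lever_cutter') 4 [188.1  319.05]
('top', 'lever_grip') 4 [173.15 348.05]
('top', 'lever_pivot') 5 [188.8 300.6]
('top', 'tin_empty_center') 8 [200.85 320.6 ]
('top', 'tin_full_center') 8 [262.95 406.5 ]
('top', 'tray') 5 [228.8 200.7]
('top', 'old_tin_center') 5 [255.5 193.6]
('side', 'opener') 6 [226.6 309.8]
('side', 'drive_wheel') 5 [204.5 309.2]
('side', 'lever_grip') 4 [177.8 322.6]
('side', 'lever_pivot') 5 [206.9 304.3]
('side', 'tin_empty_center') 9 [178.4 320.6]
('side', 'tin_full_center') 4 [190.  395.1]
('side', 'tray') 4 [325.5  261.55]
('side', 'old_tin_center') 6 [339.6 282.6]
('side', 'lever_cutter') 4 [206.05 315.6 ]
[ 0.5879 -0.0027  0.3377 -0.037 ]
top opener [-3.9458  1.136 ]
top drive_wheel [ 1.0379 -0.7025]
top lever_cutter [ 0.6755 -1.8449]
top lever_grip [0.531  1.0233]
top lever_pivot [0.4368 2.4568]
top tin_empty_center [-2.4675 -0.9342]
side opener [-3.0158 -1.983 ]
side drive_wheel [1.9321 1.6593]
side lever_grip [ 0.0642 -0.4996]
side lever_pivot [1.6653 1.5986]
side lever_cutter [-2.4736 -1.831 ]
tin_full_center [ 0.3993 -0.2287  0.0838] 0.06680940486801462
tray [ 0.4661  0.3229 -0.0027] 0.0025227490711587134
old_tin_center [0.3877 0.3299 0.0322] 0.007465894043317217
```

View pics/d.png

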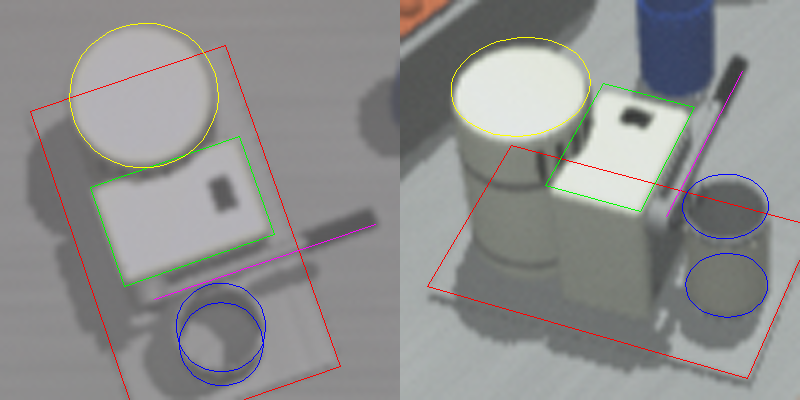

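Run:
```python
from h import *
from scipy.optimize import least_squares
np.set_printoptions(precision=4,suppress=True)
top=read_camera("top");side=read_camera("side")
f=lambda r0,c0,u,v:(r0+v/4-.5,c0+u/4-.5)
K=[(top,f(115,265,97,185),(70,52,130)),(top,f(115,265,238,142),(70,-52,130)),(top,f(115,265,268,236),(0,-52,130)),(top,f(115,265,128,281),(0,52,130)),
(top,f(115,265,141,97),(108,0,165)),(top,f(115,265,336,361),(-85,-75,8)),(top,f(115,265,30,110),(165,75,8)),
(side,f(155,240,122,89),(108,0,165)),(side,f(155,240,29,297),(165,75,8)),(side,f(155,240,351,384),(-85,75,8)),
(top,f(115,265,219,326),(-42,0,96)),(side,f(155,240,326,209),(-42,0,96))]
def T(p,a): x,y,w=p[:3]; return Rotation.from_euler("z",w).as_matrix()@(np.array(a)/1000)+[x,y,0]
res=lambda p:np.concatenate([np.array(proj(c,T(p,m)))-a for c,a,m in K])
s=least_squares(res,[.588,-.0027,.33],loss="soft_l1");print(s.x);print(s.fun.reshape(-1,2))
for n in (top,side):
    k=[q for q in K if q[0] is n]; r=least_squares(lambda p:np.concatenate([np.array(proj(c,T(p,m)))-a for c,a,m in k]),s.x); print(r.x)
np.save("op.npy",s.x); p=s.x
for nm,a in dict(grip0=(-12,-94,112),grip125=(-12,36-130*np.cos(1.25),112+130*np.sin(1.25)),tin=(-42,0,52)).items(): print(nm,T(p,a))
for c,n in((top,"top"),(side,"side")):
    for d in boxes_of(n,"tin_full_center"): print(n,np.round(d["at"],1),round(d["conf"],2),atz(c,d["at"],.05))
# side/lid circles of full tin
im=cv2.resize(np.hstack([top["img"][220:300,380:460],side["img"][165:215,370:420].repeat(1,0) if 0 else side["img"][150:230,360:440]]),None,fx=5,fy=5,interpolation=cv2.INTER_CUBIC)
im2=cv2.resize(np.hstack([top["img"][165:295,145:255],side["img"][270:400,190:340]]),(0,0),fx=1.5,fy=1.5)
m=np.zeros((600,800,3),np.uint8);m[:400]=im;m[400:400+195,:im2.shape[1]]=im2
cv2.imwrite("pics/e.png",m)
```

```text
[ 0.5868 -0.0019  0.3384]
[[ 0.8336 -2.113 ]
 [-1.1557 -0.1329]
 [-0.076   1.1877]
 [ 1.5925 -1.279 ]
 [-0.152   0.2915]
 [ 1.5447  0.7053]
 [ 0.6164 -0.3712]
 [-0.5891 -0.3818]
 [-2.4167 -0.5059]
 [-1.031  -0.8218]
 [ 0.6148  0.0697]
 [-0.5557 -0.1409]]
[ 0.5881 -0.0023  0.3335]
[0.5837 0.0001 0.3545]
grip0 [ 0.6067 -0.0946  0.112 ]
grip125 [ 0.5772 -0.0106  0.2354]
tin [ 0.5472 -0.0158  0.052 ]
top [241.8 301. ] 0.73 [0.4284 0.0343 0.05  ]
top [235.8 400.6] 0.63 [ 0.4454 -0.239   0.05  ]
top [287.  413.4] 0.59 [ 0.3072 -0.2707  0.05  ]
top [225.2 198.8] 0.55 [0.4734 0.3161 0.05  ]
top [183.4 327.9] 0.38 [ 0.5907 -0.0395  0.05  ]
side [188.8 394.3] 0.56 [ 0.4453 -0.2388  0.05  ]
side [206.8 285. ] 0.16 [0.6532 0.0211 0.05  ]
```

View pics/e.png

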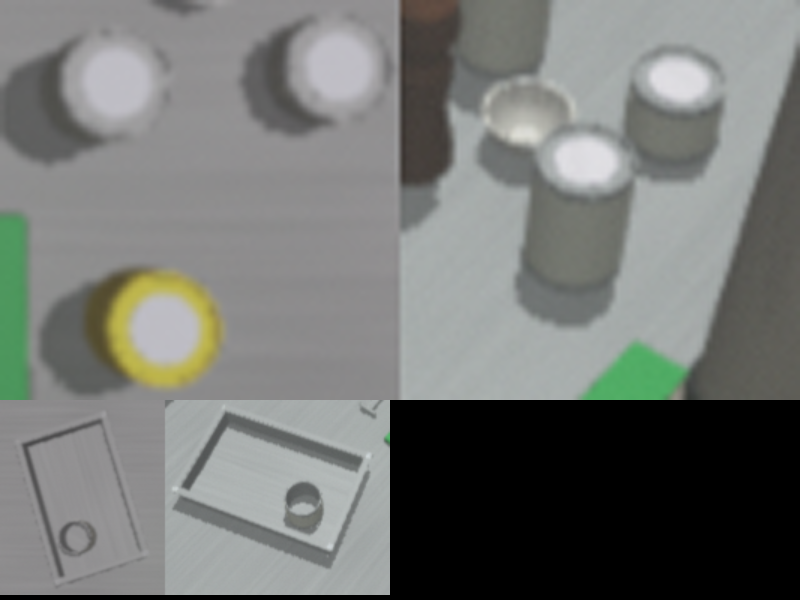

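```bash
cat >> h.py <<'E'
OP=np.load("op.npy")
def T(a,p=None):
    p=OP if p is None else p; x,y,w=p[:3]; return Rotation.from_euler("z",w).as_matrix()@(np.array(a)/1000)+[x,y,0]
def to(xyz,yaw=None,s=None):
    "tool-frame shift (mm) from present pose to TCP xyz, and roll to reach yaw"
    s=s or observe(); R=Rotation.from_euler("xyz",s["tool_rot"]).as_matrix()
    d=R.T@(np.array(xyz)-s["tool_pos"])*1000
    dy=0 if yaw is None else (s["tool_rot"][2]-yaw+np.pi)%(2*np.pi)-np.pi
    return np.round(d,1),round(dy,3)
E
python3 - <<'E'
from h import *
from scipy.optimize import least_squares
np.set_printoptions(precision=4,suppress=True)
top=read_camera("top");side=read_camera("side")
OP[:]=[.5868,-.0019,.336];np.save("op.npy",OP)
a=(236.0,402.5);b=(181.8,396)
print("full",tri(top,a,side,b),atz(top,a,.086),atz(side,b,.086))
K=[((174.6,213.3),(142.5,-91)),((193.3,157.6),(142.5,91)),((268,243),(-142.5,-91)),((288,185),(-142.5,91))]
for fl in(0,-10):
  r=least_squares(lambda p:np.concatenate([np.array(proj(top,T((np.sign(m[0])*(132.5-0*fl+(10+fl)),np.sign(m[1])*(81+(10+fl)),40),p)))-q for q,m in K]),[.463,.32,.27]);print("tray",fl,r.x,r.fun)
P=r.x
print("old tin in tray frame",Rotation.from_euler("z",-P[2]).apply(np.array([.389,.328,0])-[P[0],P[1],0]))
print("spot",T((60,0,0),P))
g=T((-12,-94,95));print(g,to([*g[:2],.23],.336),to(g,.336+np.pi/2))
E
```

```text
full (array([ 0.4431, -0.2389,  0.0816]), np.float64(1.340082252837277e-05)) [ 0.4429 -0.2381  0.086 ] [ 0.4411 -0.2351  0.086 ]
tray 0 [0.4603 0.3159 0.3295] [-2.6973  2.6171 -0.8324 -3.7804  0.7478  3.4177  2.4572 -2.2555]
tray -10 [0.4597 0.3159 0.3289] [ 1.9671  0.3092  1.5775  0.6748 -1.2981 -1.1611 -2.0418  0.1994]
old tin in tray frame [-0.063   0.0343  0.    ]
spot [0.5165 0.3352 0.    ]
[ 0.6065 -0.0946  0.095 ] (array([ 547.4, -247.3,  -24.3]), np.float64(-0.021)) (array([ 547.4, -247.3,  110.7]), np.float64(-1.592))
```

```bash
python3 -m inch '[[[50,-22.5,-3,0],[50,-22.5,-3,0],[50,-22.5,-3,0],[50,-22.5,-3,0],[50,-22.5,-3,0],[50,-22.5,-3,0],[50,-22.5,-3,0],[50,-22.5,-3,0],[50,-22.5,-3,0],[50,-22.5,-3,0]]]' -1
python3 -m inch '[[[0,0,0,-0.177],[0,0,0,-0.177],[0,0,0,-0.177],[0,0,0,-0.177],[0,0,0,-0.177],[0,0,0,-0.177],[0,0,0,-0.177],[0,0,0,-0.177],[0,0,0,-0.177],[0,0,0,0]]]'
python3 - <<'E'
from h import *
s=observe();print(s["time"],s["tool_rot"],s["contact_force"],to(T((-12,-94,95)),.336+np.pi/2,s))
E
```

```text
time: 7.35
tool_pos: [0.5696, -0.1291, 0.2359]
tool_rot: [3.141, -0.0, 0.315]
contact_force: [0.1, -1.8, 0.3]
opening: 0.0918
time: 8.6
tool_pos: [0.5683, -0.1305, 0.2357]
tool_rot: [-3.142, 0.0, 1.906]
contact_force: [0.4, -0.5, 0.5]
opening: 0.0919
8.6 [-3.14152783e+00  1.88453711e-05  1.90620517e+00] [ 0.38364641 -0.52385523  0.4998066 ] (array([ 21.3,  47.8, 140.7]), np.float64(-0.001))
```

```bash
python3 -m inch '[[[21,48,0,0],[0,0,47,0],[0,0,47,0],[0,0,46,0],[0,0,0,0]]]'
python3 -m inch '[[[0,0,0,0],[0,0,0,0],[0,0,0,0],[0,0,0,0],[0,0,0,0],[0,0,0,0]]]' 1 20
python3 - <<'E'
from h import *
s=observe();print(s["time"],s["contact_force"],to(T((-12,-94,95)),.336+np.pi/2,s))
im=np.hstack([cv2.resize(read_camera(n)["img"][r:r+100,c:c+100],None,fx=4,fy=4) for n,r,c in(("top",115,290),("side",120,270))]);cv2.imwrite("pics/f.png",im)
E
```

```text
time: 9.22
tool_pos: [0.6042, -0.0941, 0.0923]
tool_rot: [-3.135, -0.005, 1.905]
contact_force: [-0.5, -0.1, 0.5]
opening: 0.0916
time: 9.98
tool_pos: [0.6067, -0.0948, 0.0958]
tool_rot: [3.142, 0.0, 1.908]
contact_force: [0.0, -0.2, 1.2]
opening: 0.0361
9.975 [ 0.03871857 -0.19175307  1.17724442] (array([ 0.2, -0.2,  0.8]), np.float64(0.001))
```

View pics/f.png

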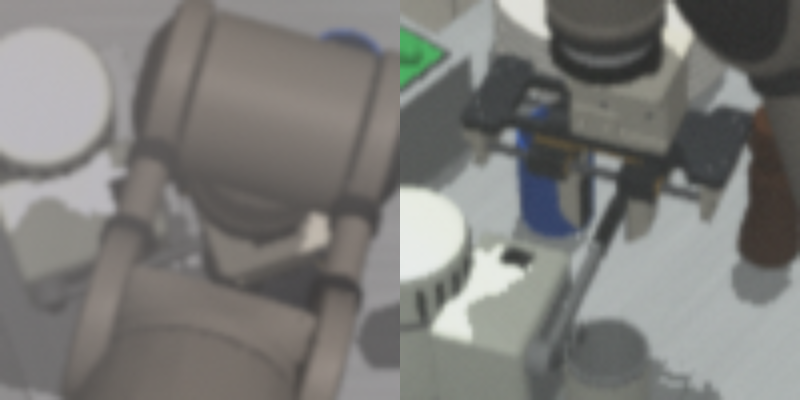

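```bash
python3 -m inch '[[[0,0,0,0],[0,0,0,0],[0,0,0,0],[0,0,0,0]]]'
python3 - <<'E'
import numpy as np
# tool x = yaw 1.906 dir = +opener y ; shift along tool x, z for lever from 0 to q
P=[(130*(1-np.cos(q)),-130*np.sin(q)) for q in np.linspace(0,1.27,15)]
print(np.round(np.diff(P,axis=0),1).tolist())
E
```

```text
time: 10.58
tool_pos: [0.6068, -0.0947, 0.0957]
tool_rot: [3.141, 0.0, 1.908]
contact_force: [1.0, 0.6, -1.0]
opening: 0.0129
[[0.5, -11.8], [1.6, -11.7], [2.7, -11.5], [3.7, -11.2], [4.7, -10.8], [5.6, -10.4], [6.6, -9.8], [7.4, -9.2], [8.2, -8.5], [8.9, -7.7], [9.6, -6.8], [10.2, -5.9], [10.7, -5.0], [11.1, -4.0]]
```

```bash
python3 -m inch '[[[0.5,0,-12,0],[1.6,0,-12,0],[2.7,0,-11.5,0],[3.7,0,-11,0],[4.7,0,-11,0],[5.6,0,-10.4,0],[6.6,0,-10,0]]]'
python3 -m inch '[[[7.4,0,-9,0],[8.2,0,-8.5,0],[9,0,-7.7,0],[9.6,0,-7,0],[10,0,-6,0],[10.7,0,-5,0],[11,0,-4,0],[3,0,-1,0],[0,0,0,0]]]'
```

```text
time: 11.45
tool_pos: [0.5975, -0.0695, 0.1739]
tool_rot: [-3.141, -0.002, 1.908]
contact_force: [1.4, 5.4, -6.5]
opening: 0.0121
time: 12.58
tool_pos: [0.5755, -0.0057, 0.2219]
tool_rot: [3.141, 0.0, 1.908]
contact_force: [1.1, -0.4, 0.5]
opening: 0.0
```

Run:
```python
from h import *
im=np.hstack([cv2.resize(read_camera(n)["img"][r:r+100,c:c+100],None,fx=4,fy=4) for n,r,c in(("top",115,265),("side",105,250))]);cv2.imwrite("pics/g.png",im)
for n in("side","top"):
  for l in("lever_grip","lever_cutter"):
    print(n,l,[(np.round(d["at"],1),round(d["conf"],2)) for d in place_of(n,l)[:2]])
```

```text
side lever_grip [(array([162.5, 316.5]), 0.77)]
side lever_cutter [(array([199.6, 312.4]), 0.72)]
top lever_grip []
top lever_cutter [(array([191. , 302.4]), 0.55), (array([184.9, 314.3]), 0.54)]
```

View pics/g.png

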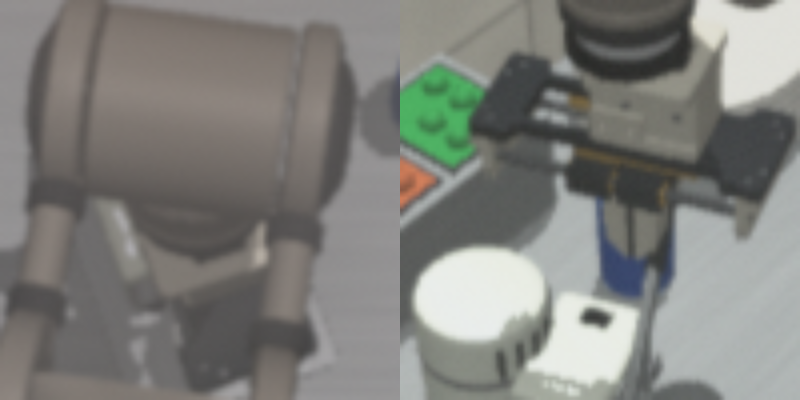

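Run:
```python
from h import *
c=read_camera("side")
for q in np.arange(0,1.3,.1): 
    g=T((-12,36-130*np.cos(q),112+130*np.sin(q))); print(round(q,1),np.round(proj(c,g),1),np.round(g,3))
s=observe();R=Rotation.from_euler("z",-OP[2]).as_matrix();print("tcp in opener",R@(s["tool_pos"]-[OP[0],OP[1],0]))
```

```text
0.0 [177.  322.3] [ 0.606 -0.095  0.112]
0.1 [174.  322.1] [ 0.606 -0.094  0.125]
0.2 [171.3 321.9] [ 0.606 -0.092  0.138]
0.3 [168.9 321.4] [ 0.605 -0.089  0.15 ]
0.4 [166.9 320.8] [ 0.603 -0.085  0.163]
0.5 [165.2 320.1] [ 0.601 -0.08   0.174]
0.6 [163.9 319.2] [ 0.599 -0.073  0.185]
0.7 [163.1 318.1] [ 0.596 -0.066  0.196]
0.8 [162.7 317. ] [ 0.593 -0.057  0.205]
0.9 [162.8 315.6] [ 0.59  -0.048  0.214]
1.0 [163.3 314.2] [ 0.587 -0.038  0.221]
1.1 [164.4 312.6] [ 0.583 -0.028  0.228]
1.2 [165.9 311. ] [ 0.579 -0.016  0.233]
tcp in opener [-1.19931040e-02 -1.73907232e-04  2.21626355e-01]
```

```bash
python3 -m inch '[[[0,0,-45,0],[-55,0,0,0],[-55,0,0,0],[0,0,45,0],[0,0,12,0],[0,0,0,0]]]' 1 20
python3 -m inch '[[[15,0,0,0],[15,0,0,0],[12,0,0,0],[12,0,0,0],[10,0,0,0],[10,0,0,0],[5,0,0,0],[0,0,0,0]]]'
python3 - <<'E'
from h import *
s=observe();R=Rotation.from_euler("z",-OP[2]).as_matrix();print("tcp in opener",R@(s["tool_pos"]-[OP[0],OP[1],0]),R@s["contact_force"])
E
```

```text
time: 13.68
tool_pos: [0.6116, -0.109, 0.2095]
tool_rot: [-3.14, -0.001, 1.908]
contact_force: [-0.0, 0.6, 0.6]
opening: 0.0004
time: 14.68
tool_pos: [0.5855, -0.0343, 0.2095]
tool_rot: [-3.141, -0.001, 1.908]
contact_force: [1.0, -1.2, -0.4]
opening: 0.0003
tcp in opener [-0.01192265 -0.03019521  0.20953995] [ 0.49760211 -1.49022066 -0.40241469]
```

```bash
python3 -m inch '[[[2,0,0,0],[2,0,0,0],[0,0,0,0]]]'; python3 -m inch '[[[2,0,0,0],[2,0,0,0],[0,0,0,0]]]'
python3 - <<'E'
from h import *
c=read_camera("side")
print(place_of("side","lever_grip")[:2],place_of("side","lever_cutter")[:2])
for q in (1,1.1,1.2,1.25): print(q,np.round(proj(c,T((-12,36-130*np.cos(q),112+130*np.sin(q)))),1),np.round(proj(c,T((-21,36-(37*np.cos(q)+13.5*np.sin(q)),112-13.5*np.cos(q)+37*np.sin(q)))),1))
E
```

```text
time: 15.05
tool_pos: [0.5851, -0.0332, 0.2097]
tool_rot: [3.141, 0.003, 1.907]
contact_force: [2.3, -8.7, -0.2]
opening: 0.0003
time: 15.42
tool_pos: [0.585, -0.0327, 0.21]
tool_rot: [3.14, 0.009, 1.905]
contact_force: [5.6, -18.7, -2.3]
opening: 0.0007
[{'at': [169.8, 310.4], 'conf': 0.67}] [{'at': [197.1, 311.2], 'conf': 0.87}]
1 [163.3 314.2] [195.9 312.9]
1.1 [164.4 312.6] [195.8 312.6]
1.2 [165.9 311. ] [195.9 312.2]
1.25 [166.8 310.1] [196. 312.]
```

```bash
python3 -m inch '[[[-30,0,0,0],[0,0,-40,0],[0,0,0,0.175],[0,0,0,0.175],[0,0,0,0.175],[0,0,0,0.175],[0,0,0,0.175],[0,0,0,0.175],[0,0,0,0.175],[0,0,0,0.175]]]' -1
python3 -m inch '[[[0,0,0,0.17],[-50,0,0,0],[-20,-50,0,0],[0,0,0,0]]]'
python3 - <<'E'
from h import *
print(to(T((-75,0,46)),OP[2]),observe()["contact_force"],observe()["opening"])
E
```

```text
time: 16.82
tool_pos: [0.5929, -0.0554, 0.2494]
tool_rot: [-3.14, 0.0, 0.502]
contact_force: [-0.1, 0.1, -0.3]
opening: 0.0911
time: 17.32
tool_pos: [0.5083, -0.0298, 0.25]
tool_rot: [-3.14, 0.001, 0.339]
contact_force: [-0.2, -0.3, 0.6]
opening: 0.0918
(array([ 8.40e+00, -1.00e-01,  2.04e+02]), np.float64(0.003)) [-0.18774881 -0.34867834  0.59972576] 0.09179861326035549
```

```bash
python3 -m inch '[[[8,0,50,0],[0,0,50,0],[0,0,50,0],[0,0,40,0],[0,0,14,0],[0,0,0,0]]]'
python3 -m inch '[[[6,0,0,0],[6,0,0,0],[3,0,0,0],[0,0,0,0]]]'
python3 -m inch '[[[1.5,0,0,0],[0,0,0,0],[1.5,0,0,0],[0,0,0,0]]]'
python3 - <<'E'
from h import *
s=observe();print(to(T((-57,0,46)),OP[2],s),s["contact_force"])
im=np.hstack([cv2.resize(read_camera(n)["img"][r:r+100,c:c+100],None,fx=4,fy=4) for n,r,c in(("top",115,265),("side",125,250))]);cv2.imwrite("pics/i.png",im)
E
```

```text
time: 18.08
tool_pos: [0.5183, -0.0293, 0.0455]
tool_rot: [-3.141, 0.001, 0.338]
contact_force: [-0.3, 0.2, 0.5]
opening: 0.0919
time: 18.58
tool_pos: [0.5325, -0.0241, 0.0462]
tool_rot: [3.141, -0.001, 0.338]
contact_force: [-0.0, 0.6, 0.4]
opening: 0.0918
time: 19.08
tool_pos: [0.5332, -0.0236, 0.0458]
tool_rot: [-3.141, 0.003, 0.337]
contact_force: [-11.3, -4.4, 4.2]
opening: 0.0917
(array([ 0.8, -2.9, -0.2]), np.float64(0.001)) [-11.28475801  -4.39459381   4.20124457]
```

View pics/i.png

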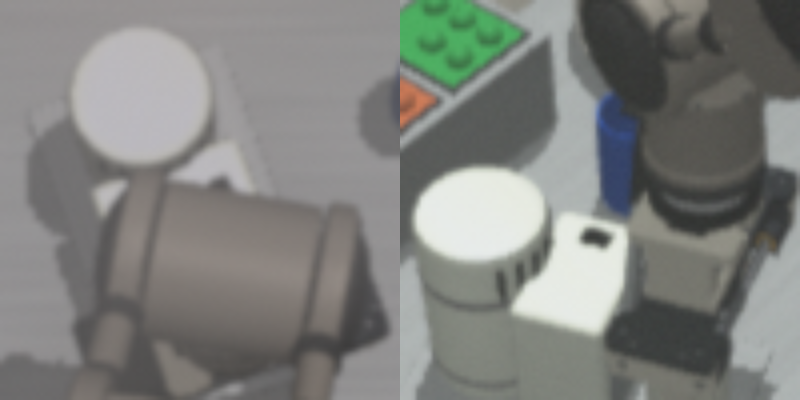

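```bash
python3 -m inch '[[[-1.5,-2,0,0],[0,0,0,0],[0,0,0,0],[0,0,0,0],[0,0,0,0],[0,0,0,0]]]' 1 25
python3 -m inch '[[[-1,0,0,0],[-2,0,0,0],[-3,0,0,0],[-4,0,0,0],[-4,0,0,0],[0,0,0,0]]]'
```

```text
time: 19.92
tool_pos: [0.5329, -0.0218, 0.0458]
tool_rot: [3.142, 0.0, 0.338]
contact_force: [-0.1, 0.8, 0.6]
opening: 0.0582
time: 20.68
tool_pos: [0.5194, -0.0266, 0.0459]
tool_rot: [3.142, 0.0, 0.338]
contact_force: [-0.4, -0.4, -1.2]
opening: 0.0584
```

```bash
python3 -m inch '[[[-4,0,0,0],[-4,0,0,0],[0,0,0,0]]]'
python3 -m inch '[[[0,0,0,0],[0,0,0,0],[0,0,0,0],[8,0,0,0],[8,0,0,0],[0,0,0,0]]]' 0.2
python3 -m inch '[[[0,0,0,0],[0,0,0,0],[0,0,0,0]]]' 1 25
python3 - <<'E'
from h import *
s=observe();print(to(T((-64,0,46)),OP[2],s),s["opening"],s["contact_force"])
E
```

```text
time: 21.05
tool_pos: [0.5118, -0.0292, 0.0458]
tool_rot: [3.142, 0.0, 0.338]
contact_force: [0.1, -0.1, -0.1]
opening: 0.0584
time: 21.8
tool_pos: [0.5279, -0.0236, 0.0457]
tool_rot: [3.141, -0.0, 0.338]
contact_force: [0.5, 0.4, -0.2]
opening: 0.0584
time: 22.18
tool_pos: [0.527, -0.0238, 0.0458]
tool_rot: [-3.142, 0.0, 0.338]
contact_force: [1.1, 1.1, -0.3]
opening: 0.0582
(array([-0.3, -1. , -0.2]), np.float64(0.002)) 0.058187854142275834 [ 1.05620955  1.0711106  -0.28319948]
```

```bash
python3 -m inch '[[[-6,0,0,0],[-6,0,0,0],[-5,0,0,0],[0,0,0,0]]]'
python3 -m inch '[[[0,0,0,0],[0,0,0,0],[0,0,0,0],[6,0,0,0],[6,0,0,0],[5,0,0,0],[0,0,0,0]]]' -0.65
python3 -m inch '[[[0,0,0,0],[0,0,0,0],[0,0,0,0]]]' 1 25
```

```text
time: 22.68
tool_pos: [0.5107, -0.0296, 0.0459]
tool_rot: [-3.142, 0.0, 0.337]
contact_force: [0.1, 0.2, 0.3]
opening: 0.058
time: 23.55
tool_pos: [0.5276, -0.0236, 0.0457]
tool_rot: [3.141, -0.0, 0.338]
contact_force: [-0.2, -0.5, -0.3]
opening: 0.076
time: 23.92
tool_pos: [0.527, -0.0238, 0.0458]
tool_rot: [-3.142, 0.0, 0.338]
contact_force: [-0.2, 0.8, -0.5]
opening: 0.06
```

```bash
python3 - <<'E'
from h import *
print(to([.5165,.335,.0458-.008+.003],OP[2]))
E
python3 -m inch '[[[-20,0,-5,0],[-25,0,-30,0],[0,0,-45,0],[0,0,0,0]]]'
```

```text
(array([ 108.9, -342.1,    5. ]), np.float64(0.002))
time: 24.42
tool_pos: [0.4868, -0.0394, 0.129]
tool_rot: [3.138, -0.006, 0.337]
contact_force: [0.5, 0.5, -1.2]
opening: 0.0601
```

```bash
python3 -m inch '[[[0,-50,0,0],[0,-50,0,0],[0,-50,0,0],[20,-50,0,0],[35,-45,0,0],[35,-45,0,0],[35,-30,0,0],[29,-22,0,0],[0,0,0,0]]]'
python3 - <<'E'
from h import *
print(to([.5165,.335,.042]),observe()["time"])
c=read_camera("top");c2=read_camera("side")
im=np.hstack([c["img"][130:300,120:300],c2["img"][200:370,180:360]]);cv2.imwrite("pics/j.png",cv2.resize(im,None,fx=2,fy=2))
E
```

```text
time: 25.55
tool_pos: [0.5169, 0.3366, 0.1239]
tool_rot: [3.142, 0.001, 0.34]
contact_force: [-0.3, 0.1, -0.5]
opening: 0.0604
(array([-0.8,  1.4, 81.9]), 0) 25.55
```

View pics/j.png

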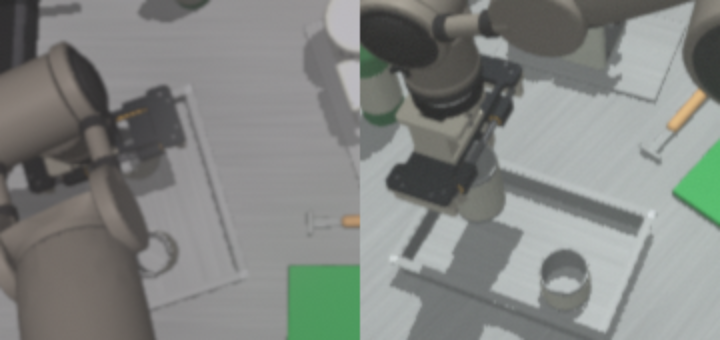

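```bash
python3 -m inch '[[[0,0,40,0],[0,0,25,0],[0,0,12,0],[0,0,4,0],[0,0,0,0]]]'
python3 -m inch '[[[0,0,1.5,0],[0,0,0,0]]]'
```

```text
time: 26.28
tool_pos: [0.5171, 0.3349, 0.0455]
tool_rot: [-3.142, -0.001, 0.338]
contact_force: [0.3, -0.8, -0.8]
opening: 0.0602
time: 26.52
tool_pos: [0.517, 0.3351, 0.0438]
tool_rot: [-3.142, -0.001, 0.338]
contact_force: [1.0, 0.4, -0.1]
opening: 0.0603
```

```bash
python3 -m inch '[[[0,0,2,0],[0,0,1,0],[0,0,0,0]]]'
python3 -m inch '[[[0,0,0.5,0],[0,0,0,0]]]'
```

```text
time: 26.9
tool_pos: [0.5169, 0.3351, 0.0407]
tool_rot: [3.142, -0.001, 0.338]
contact_force: [-1.7, 0.8, 3.7]
opening: 0.0603
time: 27.15
tool_pos: [0.5169, 0.3352, 0.0407]
tool_rot: [3.142, -0.001, 0.338]
contact_force: [-2.5, -1.1, 6.7]
opening: 0.0605
```

```bash
python3 -m inch '[[[0,0,0,0],[0,0,0,0],[0,0,0,0],[0,0,-40,0],[0,0,-60,0],[0,0,-30,0]]]' -0.5
python3 - <<'E'
from h import *
print(to([.43,.2,.17]),to([.43,0,.17]),to([.442,-.237,.12]),observe()["contact_force"])
E
```

```text
time: 27.9
tool_pos: [0.5178, 0.3355, 0.1731]
tool_rot: [-3.141, -0.004, 0.338]
contact_force: [0.1, 0.4, -0.2]
opening: 0.0688
(array([-127.7,   98.8,    2.5]), 0) (array([-194. ,  287.5,    2.1]), 0) (array([-261.5,  515.1,   51.7]), 0) [ 0.08896157  0.43281127 -0.1719599 ]
```

```bash
python3 -m inch '[[[-43,33,0,0],[-43,33,0,0],[-43,33,0,0],[-17,47,0,0],[-17,47,0,0],[-17,47,0,0],[-17,47,0,0],[-17,50,0,0],[-17,50,0,0],[-17,50,0,0]]]' -1
python3 -m inch '[[[-13,50,0,0],[0,28,0,0],[0,0,0,0]]]'
python3 - <<'E'
from h import *
c=read_camera("top");c2=read_camera("side")
print(to([.442,-.237,.05]),observe()["time"],observe()["opening"])
im=np.hstack([cv2.resize(c["img"][170:340,330:510],None,fx=2,fy=2),cv2.resize(c2["img"][110:280,330:510],None,fx=2,fy=2)]);cv2.imwrite("pics/k.png",im)
for l,cc in(("tin_empty_center","top"),("tin_empty_center","side"),("tin_full_center","side")):print(l,[(np.round(d["at"],1),round(d["conf"],2),np.round(atz(c if cc=="top" else c2,d["at"],.047),3)) for d in place_of(cc,l)[:3]])
E
```

```text
time: 29.15
tool_pos: [0.4274, -0.1613, 0.1699]
tool_rot: [3.141, -0.0, 0.338]
contact_force: [1.1, 0.3, 0.5]
opening: 0.0916
time: 29.52
tool_pos: [0.4412, -0.239, 0.1694]
tool_rot: [3.142, 0.0, 0.335]
contact_force: [-0.9, 1.1, -0.3]
opening: 0.0916
(array([  1.2,   0.9, 119.4]), 0) 29.625 0.09182403047838386
tin_empty_center [(array([138.2, 371. ]), 0.62, array([ 0.721, -0.161,  0.047]))]
tin_empty_center [(array([163.5, 311.9]), 0.8, array([ 0.711, -0.169,  0.047])), (array([309.7, 242.7]), 0.57, array([0.509, 0.336, 0.047])), (array([256.1, 189.7]), 0.34, array([0.737, 0.312, 0.047]))]
tin_full_center [(array([189.3, 394.6]), 0.97, array([ 0.445, -0.24 ,  0.047])), (array([158.4, 378.1]), 0.33, array([ 0.561, -0.32 ,  0.047]))]
```

View pics/k.png

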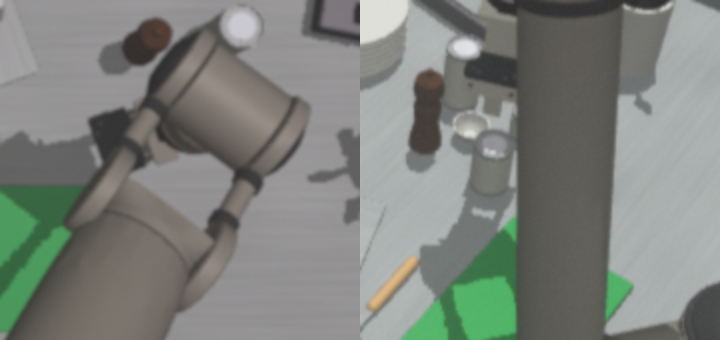

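```bash
python3 -m inch '[[[1,1,50,0],[0,0,45,0],[0,0,25,0],[0,0,7,0],[0,0,0,0]]]'
python3 -m inch '[[[0,0,0,0],[0,0,0,0],[0,0,0,0],[0,0,0,0],[0,0,0,0]]]' 1 30
python3 -m inch '[[[0,0,-10,0],[0,0,-40,0],[0,0,-50,0],[0,0,0,0]]]'
python3 - <<'E'
from h import *
s=observe();print(to(T((-110,0,150)),OP[2],s),to(T((-64,0,52)),OP[2],s))
E
```

```text
time: 30.4
tool_pos: [0.4427, -0.2377, 0.0433]
tool_rot: [3.141, -0.0, 0.339]
contact_force: [0.1, -0.3, -0.1]
opening: 0.0918
time: 31.02
tool_pos: [0.4426, -0.2382, 0.0432]
tool_rot: [3.141, -0.0, 0.338]
contact_force: [-0.7, -1.3, 3.1]
opening: 0.0592
time: 31.52
tool_pos: [0.4443, -0.2393, 0.1467]
tool_rot: [3.135, -0.004, 0.338]
contact_force: [0.1, -0.3, -3.0]
opening: 0.0596
(array([ 103.1, -177. ,   -4.1]), np.float64(0.002)) (array([ 148.7, -177.5,   94.1]), np.float64(0.002))
```

```bash
python3 -m inch '[[[0,-45,0,0],[20,-45,0,0],[40,-45,0,0],[43,-42,0,0],[0,0,0,0]]]'
python3 - <<'E'
from h import *
s=observe();print(to(T((-66,0,54)),OP[2],s))
E
```

```text
time: 32.15
tool_pos: [0.4811, -0.033, 0.1417]
tool_rot: [-3.14, 0.001, 0.344]
contact_force: [-0.2, -0.2, -2.2]
opening: 0.0596
(array([44.1,  6. , 87.6]), np.float64(0.008))
```

```bash
python3 -m inch '[[[10,0,35,0],[14,0,35,0],[20,0,13,0],[0,0,0,0]]]'
python3 - <<'E'
from h import *
s=observe();print(to(T((-66,0,52)),OP[2],s))
E
```

```text
time: 32.65
tool_pos: [0.5215, -0.0226, 0.0578]
tool_rot: [-3.14, 0.003, 0.338]
contact_force: [-1.1, 0.2, -2.1]
opening: 0.0595
(array([2.5, 2. , 5.8]), np.float64(0.002))
```

```bash
python3 -m inch '[[[2,2,3.5,0],[0,0,2,0],[0,0,0.5,0],[0,0,0,0]]]'
python3 - <<'E'
from h import *
s=observe();print(to(T((-66,0,51.2)),OP[2],s),s["contact_force"])
E
```

```text
time: 33.15
tool_pos: [0.5249, -0.0236, 0.0541]
tool_rot: [3.141, -0.0, 0.338]
contact_force: [-0.2, 0.0, -1.8]
opening: 0.0594
(array([-0.4, -0.1,  2.9]), np.float64(0.002)) [-0.20506237  0.02621651 -1.82765119]
```

```bash
python3 -m inch '[[[0,0,2,0],[0,0,1,0],[0,0,0.5,0],[0,0,0,0]]]'
python3 -m inch '[[[0,0,0.5,0],[0,0,0,0]]]'
```

```text
time: 33.65
tool_pos: [0.5253, -0.0234, 0.0512]
tool_rot: [3.141, -0.001, 0.338]
contact_force: [-1.2, -0.3, 5.1]
opening: 0.0598
time: 33.9
tool_pos: [0.5253, -0.0234, 0.0511]
tool_rot: [3.141, -0.001, 0.338]
contact_force: [-2.7, 1.2, 9.8]
opening: 0.0593
```

```bash
python3 -m inch '[[[0,0,-2,0],[0,0,0,0],[0,0,0,0],[-20,0,0,0],[-22,0,0,0],[0,0,0,0]]]' -0.55
python3 -m inch '[[[0,0,5,0],[0,0,4,0],[0,0,0,0],[0,0,0,0],[0,0,0,0]]]' 0.13
python3 - <<'E'
from h import *
s=observe();print(to(T((-74,0,41)),OP[2],s),s["contact_force"],s["opening"])
c=read_camera("top");c2=read_camera("side")
im=np.hstack([cv2.resize(c["img"][115:215,265:365],None,fx=4,fy=4),cv2.resize(c2["img"][145:245,250:350],None,fx=4,fy=4)]);cv2.imwrite("pics/l.png",im)
E
```

```text
time: 34.65
tool_pos: [0.4843, -0.0376, 0.0517]
tool_rot: [-3.141, 0.001, 0.337]
contact_force: [0.7, -0.1, 0.1]
opening: 0.0714
time: 35.28
tool_pos: [0.4855, -0.0374, 0.0429]
tool_rot: [3.141, -0.0, 0.338]
contact_force: [0.2, -0.1, -0.1]
opening: 0.0401
(array([33.3, -0.1,  1.9]), np.float64(0.002)) [ 0.18257502 -0.07626086 -0.10319379] 0.040127756538892834
```

View pics/l.png

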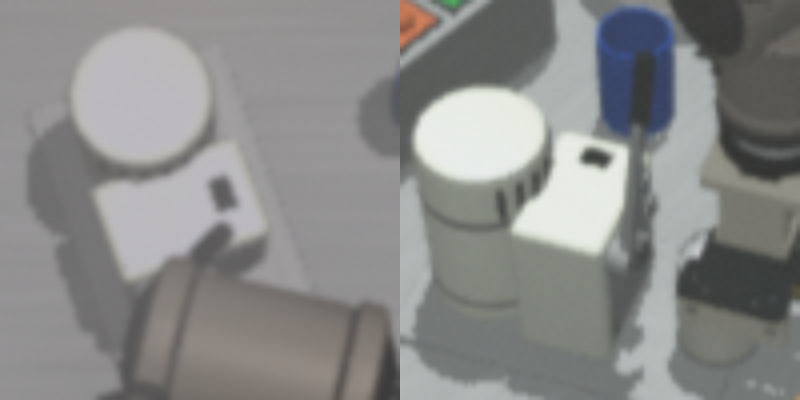

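```bash
python3 -m inch '[[[5,0,0,0],[4,0,0,0],[4,0,0,0],[4,0,0,0],[4,0,0,0],[4,0,0,0],[3,0,0,0],[0,0,0,0]]]'
python3 -m inch '[[[2,0,0,0],[0,0,0,0]]]'
python3 - <<'E'
from h import *
s=observe();print(to(T((-74,0,41)),OP[2],s),Rotation.from_euler("z",-OP[2]).apply(s["contact_force"]),s["opening"])
E
```

```text
time: 36.38
tool_pos: [0.5122, -0.0281, 0.0428]
tool_rot: [3.141, -0.0, 0.338]
contact_force: [-0.6, -1.0, -0.2]
opening: 0.0401
time: 36.62
tool_pos: [0.5137, -0.0275, 0.0428]
tool_rot: [3.142, 0.0, 0.338]
contact_force: [-0.3, -1.2, -0.5]
opening: 0.0399
(array([ 3.4, -0.1,  1.8]), np.float64(0.002)) [-0.67850351 -1.00907821 -0.54223492] 0.03994796089159474
```

```bash
for i in 1 2 3; do python3 -m inch '[[[1.5,0,0,0],[0,0,0,0]]]' | grep -E "pos|force"; done
```

```text
tool_pos: [0.5152, -0.027, 0.0428]
contact_force: [-1.0, 0.0, -0.3]
tool_pos: [0.5161, -0.0265, 0.0427]
contact_force: [-3.1, -0.1, 0.9]
tool_pos: [0.5163, -0.0264, 0.0425]
contact_force: [-7.1, -4.1, 3.7]
```

```bash
python3 -m inch '[[[-8,0,0,0],[-32,0,0,0],[0,0,-60,0],[0,0,-60,0],[0,-40,-60,0],[0,-40,-60,0],[30,0,0,0],[0,0,0,0]]]' 1 20
python3 - <<'E'
from h import *
s=observe();print(to(T((-13,70,290)),OP[2],s),to(T((-13,70,223)),OP[2],s),s["opening"],s["time"])
top=read_camera("top");c=read_camera("side")
for n,cc in(("top",top),("side",c)):
  for l,z in(("tin_full_center",.052),("drive_wheel",.082),("lever_grip",.235)):
    print(n,l,[(np.round(d["at"],1),round(d["conf"],2)) for d in place_of(n,l)[:3]])
print("exp",proj(top,T((-42,0,52))),proj(c,T((-42,0,52))))
cv2.imwrite("pics/m1.png",top["img"]);cv2.imwrite("pics/m2.png",c["img"])
P=[np.array([36-125*np.cos(q)+7*np.sin(q),112+125*np.sin(q)+7*np.cos(q)]) for q in np.linspace(1.25,.2,13)]
print(np.round([T for T in P],1).tolist());print(np.round(-np.diff(P,axis=0),1).tolist())
E
```

```text
time: 38.38
tool_pos: [0.4867, 0.0369, 0.2673]
tool_rot: [3.141, -0.003, 0.339]
contact_force: [-0.8, 0.1, -0.3]
opening: 0.0003
(array([ 68.7,  -0.2, -22.5]), np.float64(0.003)) (array([68.6, -0.2, 44.5]), np.float64(0.003)) 0.00032270572314426176 38.375
top tin_full_center [(array([284.2, 410.7]), 0.76)]
top drive_wheel []
top lever_grip [(array([211.5, 195.9]), 0.63)]
side tin_full_center [(array([213.5, 318.7]), 0.86), (array([204.1, 435.7]), 0.57), (array([254.6, 193.6]), 0.28)]
side drive_wheel [(array([205.5, 308.7]), 0.79)]
side lever_grip [(array([341.2, 280.5]), 0.33), (array([177.3, 359.9]), 0.15)]
exp [np.float64(198.79482364513183), np.float64(319.3455860640995)] [np.float64(216.32274755797422), np.float64(321.02991570076205)]
[[3.2, 232.8], [-7.2, 229.5], [-17.3, 225.3], [-27.0, 220.2], [-36.2, 214.3], [-44.9, 207.6], [-52.9, 200.1], [-60.3, 192.0], [-66.9, 183.3], [-72.7, 174.0], [-77.7, 164.3], [-81.9, 154.2], [-85.1, 143.7]]
[[10.4, 3.3], [10.1, 4.2], [9.7, 5.1], [9.2, 5.9], [8.7, 6.7], [8.0, 7.4], [7.4, 8.1], [6.6, 8.7], [5.8, 9.3], [5.0, 9.7], [4.1, 10.1], [3.2, 10.5]]
```

```bash
python3 -m inch '[[[35,0,0,0],[33,0,0,0],[0,0,34,0],[0,23,0,0],[0,22,0,0],[0,3,0,0],[0,0,0,0]]]'
python3 - <<'E'
from h import *
s=observe();print(to(T((-13,22.2,232.8)),OP[2],s),Rotation.from_euler("z",-OP[2]).apply(s["contact_force"]))
E
```

```text
time: 39.65
tool_pos: [0.5657, 0.0132, 0.2332]
tool_rot: [-3.142, -0.001, 0.337]
contact_force: [-0.8, -0.8, 0.2]
opening: 0.0003
(array([ 2. , -1. ,  0.4]), np.float64(0.001)) [-1.01742215 -0.52378605  0.24181053]
```

```bash
python3 -m inch '[[[0,10,3,0],[0,10,4,0],[0,10,5,0],[0,9,6,0],[0,9,7,0],[0,8,7.5,0],[0,0,0,0]]]'
python3 - <<'E'
from h import *
s=observe();print(to(T((-15,-33.9,200.1)),OP[2],s),Rotation.from_euler("z",-OP[2]).apply(s["contact_force"]))
c=read_camera("side");print(place_of("side","lever_grip")[:2])
for q in (.3,.5,.6,.7,.8): print(q,np.round(proj(c,T((-12,36-130*np.cos(q),112+130*np.sin(q)))),1))
E
```

```text
time: 40.52
tool_pos: [0.5838, -0.0401, 0.1992]
tool_rot: [-3.141, 0.002, 0.337]
contact_force: [-0.1, 0.5, 0.6]
opening: 0.0005
(array([ 0.5, -1.2, -0.9]), np.float64(0.001)) [0.09715222 0.51144336 0.55654872]
[{'at': [163.8, 315.0], 'conf': 0.67}]
0.3 [168.9 321.4]
0.5 [165.2 320.1]
0.6 [163.9 319.2]
0.7 [163.1 318.1]
0.8 [162.7 317. ]
```

```bash
python3 -m inch '[[[0,7.4,8,0],[0,6.6,8.7,0],[0,6,9,0]]]'
python3 - <<'E'
from h import *
s=observe();R=Rotation.from_euler("z",-OP[2]);print(R.apply(s["tool_pos"]-[OP[0],OP[1],0]))
c=read_camera("side");print(place_of("side","lever_grip")[:2],place_of("side","lever_cutter")[:2])
cv2.imwrite("pics/n.png",cv2.resize(c["img"][120:250,230:380],None,fx=5,fy=4.5))
for q in (.3,.4,.5,.7,1): print(q,np.round(proj(c,T((-12,36-130*np.cos(q),112+130*np.sin(q)))),1),np.round(proj(c,T((-21,36-(37*np.cos(q)+13.5*np.sin(q)),112-13.5*np.cos(q)+37*np.sin(q)))),1))
E
```

```text
time: 41.0
tool_pos: [0.5909, -0.0588, 0.174]
tool_rot: [3.141, 0.0, 0.338]
contact_force: [0.0, 0.3, 2.4]
opening: 0.0003
[-0.01488903 -0.05510065  0.17397435]
[{'at': [163.5, 318.4], 'conf': 0.47}] [{'at': [199.2, 315.5], 'conf': 0.68}]
0.3 [168.9 321.4] [200.2 314.1]
0.4 [166.9 320.8] [199.2 314.1]
0.5 [165.2 320.1] [198.4 314. ]
0.7 [163.1 318.1] [197.  313.7]
1 [163.3 314.2] [195.9 312.9]
```

```bash
python3 -m inch '[[[0,2.5,5,0],[0,2.5,5,0],[0,2,5,0]]]'|grep -E "pos|force"
python3 -m inch '[[[0,1.5,5,0],[0,1.5,4,0],[0,1,3,0]]]'|grep -E "pos|force"
python3 -m inch '[[[0,0,1.5,0],[0,0,0,0]]]'|grep -E "pos|force"
python3 -m inch '[[[0,0,1,0],[0,0,0,0]]]'|grep -E "pos|force"
```

```text
tool_pos: [0.5932, -0.0651, 0.1595]
contact_force: [0.1, -0.7, 2.0]
tool_pos: [0.5944, -0.0689, 0.1473]
contact_force: [0.0, 0.0, 1.7]
tool_pos: [0.5943, -0.0687, 0.146]
contact_force: [0.0, -0.1, 0.1]
tool_pos: [0.5944, -0.0687, 0.1451]
contact_force: [0.1, 0.8, 0.5]
```

```bash
for i in 1 2 3; do python3 -m inch '[[[0,0,1.5,0],[0,0,1,0]]]'|grep -E "pos|force"; done
```

```text
tool_pos: [0.5945, -0.0688, 0.1426]
contact_force: [-0.3, -0.3, 2.0]
tool_pos: [0.5944, -0.0687, 0.14]
contact_force: [-0.5, 0.3, 1.6]
tool_pos: [0.5944, -0.0688, 0.1375]
contact_force: [0.7, -0.2, 1.5]
```

```bash
for i in 1 2 3; do python3 -m inch '[[[0,0,1,0],[0,0,0,0]]]'|grep -E "pos|force"; done
```

```text
tool_pos: [0.5944, -0.0687, 0.1365]
contact_force: [-0.3, 0.9, 0.9]
tool_pos: [0.5944, -0.0687, 0.1355]
contact_force: [-0.5, -0.3, 1.1]
tool_pos: [0.5944, -0.0687, 0.1345]
contact_force: [0.5, 0.6, 1.3]
```

```bash
for i in 1 2 3; do python3 -m inch '[[[0,0,1,0],[0,0,0,0]]]'|grep -E "pos|force"; done
```

```text
tool_pos: [0.5944, -0.0687, 0.1335]
contact_force: [0.3, 0.3, 0.7]
tool_pos: [0.5944, -0.0687, 0.1325]
contact_force: [-0.6, -0.0, 1.6]
tool_pos: [0.5944, -0.0687, 0.1315]
contact_force: [0.6, -1.1, 2.1]
```

```bash
python3 - <<'E'
from h import *
G=[];K=[]
for i in range(4):
    c=read_camera("side")
    for l,A in(("lever_grip",G),("lever_cutter",K)):
        r=[d["at"] for d in place_of("side",l) if d["conf"]>.3 and 290<d["at"][1]<340]
        if r:A.append(r[0])
print(np.round(G,1).tolist(),np.round(K,1).tolist())
for q in (0,.05,.1,.14,.2,.24): print(q,np.round(proj(c,T((-12,36-130*np.cos(q),112+130*np.sin(q)))),1),np.round(proj(c,T((-21,36-(37*np.cos(q)+13.5*np.sin(q)),112-13.5*np.cos(q)+37*np.sin(q)))),1))
s=observe();print(s["time"],to(T((-15,-66,131.5))))
E
for i in 1 2; do python3 -m inch '[[[0,0,0.7,0],[0,0,0,0]]]'|grep -E "pos|force"; done
```

```text
[] [[200.8, 312.4], [201.2, 311.8], [201.1, 316.8], [204.6, 314.5]]
0 [177.  322.3] [203.5 313.9]
0.05 [175.5 322.2] [202.9 314. ]
0.1 [174.  322.1] [202.3 314.1]
0.14 [172.9 322.1] [201.9 314.1]
0.2 [171.3 321.9] [201.2 314.1]
0.24 [170.3 321.7] [200.8 314.1]
45.25 (array([-0.1,  0.5,  0.1]), 0)
tool_pos: [0.5944, -0.0688, 0.1309]
contact_force: [0.0, 0.0, 1.8]
tool_pos: [0.5945, -0.0688, 0.1302]
contact_force: [0.4, -0.6, 0.7]
```

```bash
for i in 1 2 3 4; do python3 -m inch '[[[0,0,0.7,0],[0,0,0,0]]]'|grep -E "pos|force"; done
```

```text
tool_pos: [0.5945, -0.0688, 0.1295]
contact_force: [1.1, -0.7, 1.8]
tool_pos: [0.5944, -0.0686, 0.1287]
contact_force: [0.7, -0.2, 1.9]
tool_pos: [0.5944, -0.0687, 0.128]
contact_force: [-0.8, -1.0, 1.7]
tool_pos: [0.5944, -0.0688, 0.1274]
contact_force: [-0.3, -2.0, 2.5]
```

```bash
python3 -m inch '[[[0,0,-20,0],[0,30,-50,0],[0,50,-30,0],[0,50,0,0],[0,50,0,0],[0,50,0,0],[0,0,0,0]]]'
python3 - <<'E'
from h import *
cs=[read_camera(n) for n in("side","top")]
for n,c in zip(("side","top"),cs):
    for l in("lever_grip","lever_cutter","tin_full_center","drive_wheel"): print(n,l,[(np.round(d["at"],1),round(d["conf"],2)) for d in place_of(n,l)[:2]])
    cv2.imwrite(f"pics/raw_{n}.png",c["img"])
    for q in(0,.07,.14,.24): print(q,np.round(proj(c,T((-12,36-130*np.cos(q),112+130*np.sin(q)))),1))
a=cv2.resize(cs[0]["img"][150:250,270:350],None,fx=6,fy=6,interpolation=cv2.INTER_CUBIC)
b=cv2.resize(cs[1]["img"][150:225,285:360],None,fx=4.2,fy=4.2,interpolation=cv2.INTER_CUBIC)
m=np.zeros((600,800,3),np.uint8);m[:600,:480]=a;m[:b.shape[0],480:480+b.shape[1]]=b
d=cv2.resize(cs[0]["img"][265:385,185:345],None,fx=2,fy=2);m[330:570,480:800]=d
cv2.imwrite("pics/z.png",m)
E
```

```text
time: 47.62
tool_pos: [0.6701, -0.2893, 0.2246]
tool_rot: [-3.14, 0.002, 0.334]
contact_force: [0.1, 0.1, 0.1]
opening: 0.0005
side lever_grip [(array([170.7, 319.4]), 0.53)]
side lever_cutter [(array([202.4, 315.9]), 0.82), (array([325.1, 261.2]), 0.74)]
side tin_full_center [(array([218.6, 315.8]), 0.87), (array([204. , 434.7]), 0.84)]
side drive_wheel [(array([206.2, 310.2]), 0.87)]
0 [177.  322.3]
0.07 [174.9 322.2]
0.14 [172.9 322.1]
0.24 [170.3 321.7]
top lever_grip [(array([174.3, 344.2]), 0.59)]
top lever_cutter [(array([186.5, 320.3]), 0.54), (array([189. , 301.2]), 0.54)]
top tin_full_center [(array([199. , 318.1]), 0.86)]
top drive_wheel [(array([185.1, 316.5]), 0.6)]
0 [173.8 348.9]
0.07 [173.2 349. ]
0.14 [172.7 348.9]
0.24 [172.1 348.2]
```

View pics/z.png

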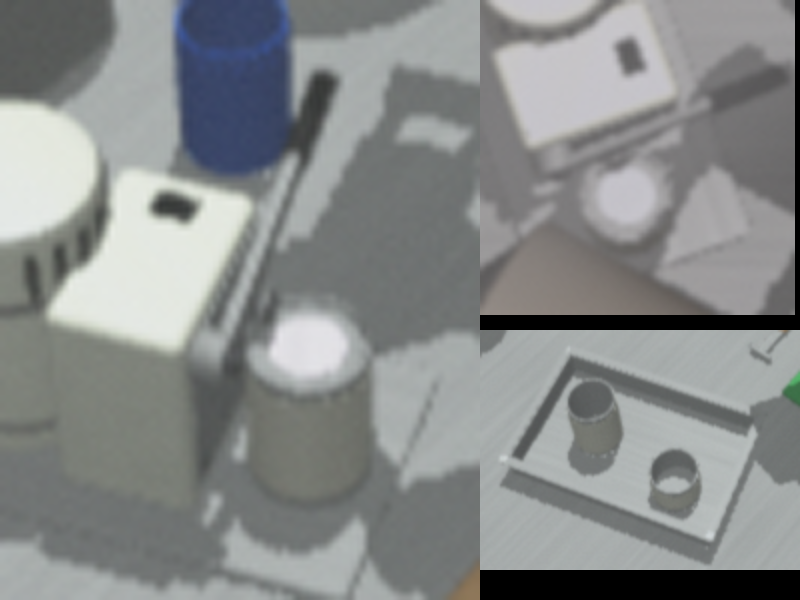

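Run:
```python
import cv2,numpy as np
from scipy.optimize import least_squares
from h import *
K={}
for n in("side","top"):
    K[n]=read_camera(n)
for f,n,(r0,r1,c0,c1) in(("b","side",(160,200,308,340)),("raw_side","side",(155,195,308,340)),("a","top",(160,190,338,365)),("raw_top","top",(160,185,336,365))):
    im=cv2.imread(f"pics/{f}.png")[r0:r1,c0:c1].astype(int)
    g=im.max(2); m=g<(75)
    nn,lab,st,ce=cv2.connectedComponentsWithStats(m.astype(np.uint8))
    i=1+np.argmax(st[1:,4]); ys,xs=np.where(lab==i)
    print(f,g.min(),st[i],"centroid",ys.mean()+r0,xs.mean()+c0,"top",ys.min()+r0,"xmax",xs.max()+c0)
for q in(-.04,0,.07,.14,.2,.24,.3):
    print(q,[np.round(proj(K[n],T((-12,36-130*np.cos(q),112+130*np.sin(q)))),1).tolist() for n in("side","top")])
print(observe()["time"])
```

```text
b 63 [12 10  6 11 32] centroid 174.625 322.25 top 170 xmax 325
raw_side 59 [10  8  7 13 39] centroid 168.7948717948718 321.2051282051282 top 163 xmax 324Traceback (most recent call last):
  File "<stdin>", line 11, in <module>
    return _wrapfunc(a, 'argmax', axis=axis, out=out, **kwds)
    return bound(*args, **kwds)
ValueError: attempt to get argmax of an empty sequence
```

```bash
python3 -m inch '[[[0,-50,0,0],[0,-50,0,0],[0,-50,0,0],[0,-50,0,0],[0,-30,40,0],[0,0,0,0]]]' | grep -E "time|pos|force"
python3 - <<'E'
from h import *
s=observe();print(to(T((-14,-68,155)),OP[2],s))
E
```

```text
time: 48.98
tool_pos: [0.5919, -0.0662, 0.1851]
contact_force: [0.3, -0.2, -0.6]
(array([ 2.5,  5.8, 30. ]), np.float64(0.005))
```

```bash
python3 -m inch '[[[2,5,15,0],[0,0,15,0],[0,0,0,0]]]' | grep -E "pos|force"
for i in 1 2 3 4; do python3 -m inch '[[[0,0,3,0],[0,0,0,0]]]'|grep -E "pos|force"; done
```

```text
tool_pos: [0.5974, -0.0737, 0.1557]
contact_force: [0.3, 0.3, 0.2]
tool_pos: [0.5981, -0.073, 0.1546]
contact_force: [-0.3, 0.7, -0.1]
tool_pos: [0.5979, -0.0727, 0.1513]
contact_force: [-0.1, -0.4, -0.2]
tool_pos: [0.5978, -0.0727, 0.1481]
contact_force: [-1.6, -0.7, 0.3]
tool_pos: [0.5978, -0.0728, 0.1451]
contact_force: [-0.7, -0.3, -0.5]
```

```bash
for i in 1 2 3 4 5; do python3 -m inch '[[[0,0,2.5,0],[0,0,0,0]]]'|grep -E "pos|force"; done
```

```text
tool_pos: [0.5978, -0.0728, 0.1427]
contact_force: [-0.1, 0.6, 0.2]
tool_pos: [0.5978, -0.0728, 0.1401]
contact_force: [0.0, -0.3, 0.8]
tool_pos: [0.5978, -0.0728, 0.1377]
contact_force: [0.6, -0.1, -1.3]
tool_pos: [0.5978, -0.0728, 0.1352]
contact_force: [0.4, 0.6, -0.4]
tool_pos: [0.5978, -0.0727, 0.1327]
contact_force: [1.4, -0.1, 0.2]
```

Run:
```python
from h import *
c=read_camera("side")
for f,r0 in(("b",166),("raw_side",158)):
    g=cv2.cvtColor(cv2.imread(f"pics/{f}.png"),cv2.COLOR_BGR2GRAY); print(f)
    for r in range(r0,r0+34,1): print(r,' '.join('%3d'%v for v in g[r,306:332]))
for q in(0,.07,.14,.2,.24):
    print(q,[np.round(proj(c,T((-12,36-r*np.cos(q),112+r*np.sin(q)))),1).tolist() for r in(60,104,156)])
```

```text
b
166  70  69  72  70  70  69  72  71  68  69  68  75 112 164 170 168 169 169 171 169 168 169 169 171 171 169
167  69  71  70  71  69  70  70  69  70  67  68  77 111 163 169 170 170 168 167 170 170 171 169 171 169 169
168  71  69  69  70  69  69  70  69  68  68  68  75 111 163 170 170 165 146 142 155 166 172 170 170 169 168
169  70  71  71  69  69  73  70  70  68  67  67  73 115 167 170 168 147  99  93 119 144 167 170 170 168 171
170  72  71  72  69  69  69  69  70  70  70  67  77 113 169 170 158 113  72  67  74 106 154 166 170 170 170
171  68  70  71  69  70  71  71  72  69  68  66  75 114 166 167 143  87  65  66  67  97 154 169 170 171 171
172  69  71  69  68  72  69  67  71  70  69  68  76 111 164 160 113  71  66  62  72 114 164 171 173 170 172
173  70  69  70  71  68  70  71  69  69  67  68  76 113 162 144  87  66  68  66  89 145 169 171 171 170 172
174  69  72  71  69  71  69  70  67  67  69  70  87 130 158 116  73  68  63  67 107 162 171 172 170 170 168
175  70  72  70  70  71  69  69  70  70  69  76 105 152 144  86  65  66  66  81 128 167 170 171 172 169 170
176  72  71  70  7
[... 5820 characters left out ...]
14
188 229 229 225 211 165 139 133 169 172 123 119 158 169 171 170 160 124 117 116 114 116 115 116 115 115 114
189 230 227 220 191 138 135 141 172 165 115 139 163 149 148 148 141 119 117 115 115 115 116 114 115 114 116
190 229 224 209 163 132 122 155 175 146 115 154 159 124 120 119 118 117 118 115 116 116 114 116 114 115 116
191 228 219 189 136 127 131 169 171 118 110 143 142 119 115 115 116 116 116 118 116 116 115 115 116 116 115
0 [[193.8, 313.7], [183.1, 319.2], [171.1, 325.3]]
0.07 [[192.8, 313.7], [181.4, 319.1], [168.5, 325.2]]
0.14 [[191.9, 313.6], [179.8, 319.0], [166.1, 325.1]]
0.2 [[191.2, 313.5], [178.6, 318.8], [164.2, 324.9]]
0.24 [[190.7, 313.4], [177.8, 318.7], [162.9, 324.7]]
```

Run:
```python
from h import *
c=read_camera("side");cv2.imwrite("pics/q.png",c["img"])
g=cv2.cvtColor(c["img"],cv2.COLOR_BGR2GRAY)
for r in range(150,196): print(r,' '.join('%3d'%v for v in g[r,302:336]))
s=observe();R=Rotation.from_euler("z",-OP[2]);p=R.apply(s["tool_pos"]-[OP[0],OP[1],0]);print(p,s["time"],proj(c,s["tool_pos"]))
```

```text
150  68  82 111 117 117 117 116 118 116 116 116 117 116 116 116 117 117 113 104 106 121 133 108  76  56  57  62  67  67  67  62  55  64  89
151  72  92 117 115 117 116 117 118 118 118 118 118 118 115 115 115 116 115 105 108 123 122  93  62  57  67  74  75  66  63  56  56  72 104
152  71  93 116 116 117 118 116 115 116 116 117 118 116 118 116 119 117 114 108 113 127 108  76  57  57  68  76  74  68  60  55  62  87 111
153  69  88 109 113 115 117 118 117 116 117 117 116 117 117 117 116 117 113 111 121 117  93  65  55  55  60  60  60  63  55  57  77 109 125
154  66  74  85  95  98 102 109 115 116 116 116 117 116 116 116 116 115 118 116 123 104  78  57  57  57  59  58  58  59  57  73 118 146 155
155  59  62  62  65  71  79  86  94  97 101 108 113 118 115 115 118 118 118 120 114  91  63  55  58  59  59  57  58  54  62 100 156 172 172
156  60  58  60  60  60  61  62  66  69  78  86  94  98 102 110 115 116 115 116 103  78  58  57  55  60  57  56  57  58  77 127 169 175 178
157  59  59  59  60  61  59  63  59  61  60  61  65  71  78  86  94  98 101 104  91  63  58  60  60  58  57  59  56  61 
[... 4747 characters left out ...]
 179 178 179 176 175 176 176 175
192 160 160 159 159 158 148 129 113 100 119 119 115 107 143 174 178 178 180 179 179 180 178 180 178 178 179 180 180 176 177 176 176 175 174
193 162 160 161 159 153 140 119 107 102 126 119 108 119 163 178 178 180 179 180 179 177 179 179 178 180 180 180 177 175 176 177 176 175 175
194 161 161 161 158 147 131 114  97 102 119 116 104 134 173 177 178 179 181 178 178 178 177 179 178 181 179 177 176 175 175 176 176 174 175
195 162 161 159 155 142 119 107  93 112 118 112 108 148 175 180 180 180 179 177 178 178 178 177 178 177 177 176 176 175 176 175 174 176 176
[-0.01286637 -0.07059468  0.13286059] 51.7 [np.float64(177.49877960046314), np.float64(319.65690654502816)]
```

```bash
for i in 1 2 3; do python3 -m inch '[[[0,0,2,0]]]'|grep -E "pos|force"; done
```

```text
tool_pos: [0.5981, -0.0728, 0.131]
contact_force: [-0.5, -0.7, 0.5]
tool_pos: [0.5979, -0.0728, 0.1288]
contact_force: [-0.6, 0.1, 0.3]
tool_pos: [0.5981, -0.073, 0.127]
contact_force: [-0.1, 0.1, 1.2]
```

```bash
python3 -m inch '[[[0,0,-30,0],[0,0,-40,0],[0,0,-30,0],[0,0,0,0]]]'|grep -E "time|pos|force"
python3 - <<'E'
from h import *
c=read_camera("side")
g=cv2.cvtColor(c["img"],cv2.COLOR_BGR2GRAY);t=cv2.cvtColor(read_camera("top")["img"],cv2.COLOR_BGR2GRAY)
for r in range(158,194,1): print(r,' '.join('%3d'%v for v in g[r,306:332]))
print(place_of("side","lever_grip")[:2])
E
```

```text
time: 52.58
tool_pos: [0.5992, -0.073, 0.2294]
contact_force: [-0.0, 0.1, 0.3]
158  77  75  73  76  76  77  80  77  79  69  70  81 124 172 178 177 178 178 177 176 176 175 177 175 175 175
159  75  77  76  75  77  78  78  69  69  67  69  74 117 171 178 178 178 177 175 175 175 176 175 174 175 177
160  72  69  74  71  72  70  71  71  69  69  69  75 116 172 178 179 177 173 174 175 175 176 175 175 177 178
161  72  68  71  75  73  72  70  71  67  70  67  76 115 171 177 175 168 151 158 172 174 174 177 177 179 176
162  72  69  70  72  71  68  67  69  66  68  67  74 116 172 176 167 135 108 123 142 161 174 176 178 177 176
163  69  70  70  69  69  71  70  68  68  67  68  78 115 170 171 148  87  67  74  97 140 174 178 175 176 176
164  67  70  69  68  70  68  70  67  68  67  68  76 115 170 164 115  66  56  59  86 140 173 177 176 175 176
165  69  72  68  70  70  71  70  71  69  67  68  76 114 168 160  89  60  58  61  96 158 174 176 176 177 177
166  69  70  74  71  71  70  67  70  68  69  67  77 115 166 146  77  57  56  67 108 169 176 177 177 178 177
167  72  70  72  68  70  70  72  70  69  68  68  
[... 2205 characters left out ...]
8 180 181 179
188 160 160 159 151 130 116 117 129 120 108 122 164 177 178 179 178 178 179 180 181 180 178 179 179 179 179
189 161 159 154 141 118 110 107 121 116 108 142 173 180 178 180 177 179 179 180 180 180 180 180 179 179 180
190 162 157 148 130 114  99 113 120 112 112 155 176 179 179 178 179 181 180 178 180 179 179 180 179 181 179
191 160 156 141 119 105  98 119 117 104 122 165 178 179 178 179 179 181 181 179 179 179 179 178 179 178 179
192 158 150 132 113  98 105 118 117 105 144 174 178 180 181 181 180 181 178 179 181 180 180 178 179 178 176
193 154 141 120 107  99 113 119 110 113 163 179 179 180 181 181 180 179 179 180 181 181 181 178 177 178 177
[{'at': [170.5, 320.6], 'conf': 0.65}]
```

```bash
python3 -m inch '[[[0,0,40,0],[0,0,40,0],[0,0,19,0],[0,0,0,0]]]'|grep -E "time|pos|force"
for i in 1 2 3; do python3 -m inch '[[[0,0,1,0],[0,0,1,0]]]'|grep -E "pos|force"; done
```

```text
time: 53.22
tool_pos: [0.5962, -0.0724, 0.125]
contact_force: [0.1, -0.7, -0.2]
tool_pos: [0.5984, -0.0729, 0.1268]
contact_force: [-0.3, -0.7, 0.8]
tool_pos: [0.5981, -0.0728, 0.1242]
contact_force: [-0.1, -0.2, -0.2]
tool_pos: [0.598, -0.0728, 0.1219]
contact_force: [0.1, 0.1, 0.9]
```

```bash
for i in 1 2 3; do python3 -m inch '[[[0,0,1,0],[0,0,1,0]]]'|grep -E "pos|force"; done
```

```text
tool_pos: [0.5981, -0.073, 0.1201]
contact_force: [0.3, -1.5, 1.7]
tool_pos: [0.5981, -0.0729, 0.118]
contact_force: [0.5, -1.5, 1.7]
tool_pos: [0.598, -0.0729, 0.1159]
contact_force: [0.7, -1.6, 1.8]
```

```bash
for i in 1 2 3 4; do python3 -m inch '[[[0,0,1,0]]]'|grep -E "time|pos|force"; done
```

```text
time: 54.85
tool_pos: [0.598, -0.0728, 0.1148]
contact_force: [-0.1, -1.5, 1.8]
time: 54.98
tool_pos: [0.598, -0.0728, 0.1139]
contact_force: [0.5, -1.1, 1.3]
time: 55.1
tool_pos: [0.598, -0.0729, 0.1129]
contact_force: [0.3, -2.3, 2.8]
time: 55.22
tool_pos: [0.5981, -0.073, 0.1122]
contact_force: [-0.6, -2.4, 4.7]
```

Run:
```python
from h import *
c=read_camera("side");g=cv2.cvtColor(c["img"],cv2.COLOR_BGR2GRAY)
for r in range(184,204,2): print(r,' '.join('%3d'%v for v in g[r,302:326]))
```

```text
184 109 163 166 161 159 160 158 157 154 147 138 156 151 126 119 114 113 120 125 144 174 176 175 176
186 176 164 159 160 161 160 160 156 147 135 143 169 144 121 115 102 119 157 168 176 177 176 177 178
188 172 160 161 160 161 160 157 147 130 116 123 156 134 116 105 117 161 175 176 177 176 177 177 178
190 159 158 158 159 159 157 148 130 112  97 100 121 116 107 110 157 176 177 177 178 179 180 177 179
192 160 161 161 158 155 148 129 112  92  92 109 115 110 103 142 172 177 179 179 179 176 178 179 178
194 163 159 162 159 147 128 116  95  96 120 115 110 105 142 174 180 179 181 179 179 178 178 178 179
196 162 160 158 149 130 113  94  91 104 118 114 102 135 175 181 177 178 178 177 177 177 177 177 178
198 162 160 148 129 114  94  88 101 115 115  97 122 166 166 174 175 175 176 174 166 169 172 172 172
200 157 148 131 115  95  88  99 114 113  98  91 108 122 105 121 125 119 118 115 115 112 120 123 125
202 145 130 117  96  89  96 116 115 102  88  86  94  87  79  96 115 121 125 127 125 126 123 120 115
```

```bash
python3 -m inch '[[[0,0,0.7,0],[0,0,0,0]]]'|grep -E "time|pos|force"
python3 -m inch '[[[0,0,-30,0],[0,0,-40,0],[0,0,-30,0],[0,30,0,0],[0,0,0,0]]]'|grep -E "time|pos|force"
python3 - <<'E'
from h import *
for n in("side","top"):
    c=read_camera(n);cv2.imwrite(f"pics/fin_{n}.png",c["img"]);g=cv2.cvtColor(c["img"],cv2.COLOR_BGR2GRAY)
    if n=="side":
        for r in range(159,186): print(r,' '.join('%3d'%v for v in g[r,314:330]))
    for l in("lever_grip","lever_cutter","tin_full_center","drive_wheel"): print(n,l,[(np.round(d["at"],1),round(d["conf"],2)) for d in place_of(n,l)[:2]])
E
```

```text
time: 55.52
tool_pos: [0.5981, -0.0731, 0.1116]
contact_force: [-1.3, -2.8, 4.3]
time: 56.15
tool_pos: [0.6078, -0.102, 0.2105]
contact_force: [0.6, 0.9, -0.8]
159  70  70  69  76 117 170 176 178 176 176 174 176 175 176 176 175
160  68  71  67  75 115 172 178 178 177 174 175 176 174 175 175 175
161  68  67  67  75 116 173 176 176 174 175 176 176 175 174 175 177
162  67  68  67  76 114 170 176 176 175 175 175 174 175 177 178 178
163  69  68  68  75 115 171 175 175 176 175 174 174 176 177 175 176
164  70  67  68  75 116 169 175 176 174 172 171 174 178 177 176 173
165  68  67  68  73 113 170 175 176 168 146 149 161 173 177 175 175
166  71  67  69  76 114 170 175 172 148 102 100 123 151 172 176 176
167  69  67  71  76 117 169 174 163 117  68  64  77 119 171 177 177
168  68  65  69  76 114 170 172 146  84  59  61  66 109 172 178 175
169  70  67  68  76 115 170 166 117  70  58  59  72 121 174 175 174
170  69  67  69  77 117 170 150  86  63  61  62  92 151 175 174 177
171  69  67  68  77 116 162 124  73  67  63  66 108 168 177 176 178
172  70  69  67  77 111 155 101  70  67  65  80 131 172 
[... 683 characters left out ...]
 177 178
183 173 161 131 118 106 111 154 174 179 177 177 177 177 175 176 178
184 173 145 122 116 100 124 173 178 177 178 177 179 176 177 177 178
185 159 129 119 112 106 143 174 178 178 178 177 176 177 178 179 177
side lever_grip [(array([207.3, 305.1]), 0.47)]
side lever_cutter [(array([203.9, 314.5]), 0.74)]
side tin_full_center [(array([202.5, 435.9]), 0.77), (array([214.8, 320.9]), 0.55)]
side drive_wheel [(array([203.8, 306.4]), 0.8)]
top lever_grip [(array([188.3, 303.4]), 0.61), (array([189. , 319.2]), 0.57)]
top lever_cutter [(array([187.4, 320.1]), 0.64)]
top tin_full_center [(array([286.8, 413. ]), 0.64), (array([124.6, 214.3]), 0.25)]
top drive_wheel [(array([186.5, 315.9]), 0.87)]
```

```bash
python3 -m inch '[[[0,-30,0,0],[0,0,45,0],[0,0,40,0],[0,0,11,0],[0,0,0,0]]]'|grep -E "time|pos|force"
for i in 1 2 3; do python3 -m inch '[[[0,0,1.2,0],[0,0,0,0]]]'|grep -E "time|pos|force"; done
```

```text
time: 57.28
tool_pos: [0.5981, -0.0728, 0.1154]
contact_force: [-0.2, 0.3, 1.1]
time: 57.52
tool_pos: [0.5987, -0.073, 0.1154]
contact_force: [0.4, 0.5, 0.2]
time: 57.78
tool_pos: [0.598, -0.0728, 0.113]
contact_force: [-0.1, 0.8, -0.0]
time: 58.02
tool_pos: [0.5982, -0.0729, 0.112]
contact_force: [0.5, 0.6, 2.2]
```

```bash
for i in 1 2; do python3 -m inch '[[[0,0,0.8,0],[0,0,0,0]]]'|grep -E "time|pos|force"; done
```

```text
time: 58.28
tool_pos: [0.5982, -0.0729, 0.1114]
contact_force: [-1.7, 0.5, 5.2]
time: 58.52
tool_pos: [0.5983, -0.073, 0.1109]
contact_force: [-0.9, -0.3, 7.4]
```

```bash
python3 -m inch '[[[0,0,-5,0],[0,0,-40,0],[0,0,-45,0],[0,30,-20,0],[0,0,0,0]]]'|grep -E "time|pos|force"
python3 - <<'E'
from h import *
c=read_camera("side");g=cv2.cvtColor(c["img"],cv2.COLOR_BGR2GRAY)
print([ (r,int(g[r,323])) for r in range(163,171)])
K=[(l,[np.round(d["at"],1).tolist() for d in place_of("side",l)[:2]]) for l in("tin_full_center","tin_empty_center","lever_cutter")]
print(K); print(hand_in())
E
```

```text
time: 59.15
tool_pos: [0.609, -0.1027, 0.2216]
contact_force: [0.7, 0.0, -0.2]
[(163, 174), (164, 172), (165, 149), (166, 100), (167, 71), (168, 59), (169, 58), (170, 59)]
[('tin_full_center', [[215.2, 320.6], [204.1, 434.0]]), ('tin_empty_center', [[307.9, 240.9], [162.8, 310.7]]), ('lever_cutter', [[205.0, 312.7]])]
the job is handed in; nothing more can be done
None
```

The tins are changed and the lever is down on the full tin. I handed the job in at about 59 s of the 72 s allowed.

**What I did**
- I lifted the lever by gripping it. It slipped out of the fingers partway, so I pushed it the rest of the way to the top stop with closed fingers, and the force rose to about 19 N there.
- I drew the empty tin forward, gripped it again squarely, and stood it on the tray floor.
- I set the full tin on the base plate. Then I pushed it with half-open fingers until the force rose against the drive wheel, within about 1 mm of where I expected that.
- I lowered the lever with the closed fingertips and backed away.

**Last checks**
- **Lever on the lid:** It went smoothly past the rim angle (0.24) and then met a firm stop. On a second press the force climbed from 2 to 7 N with about 1 mm of movement, and the lever was in the same place in the picture afterwards.
- **Tins:** The pictures show the full tin against the wheel and the empty tin upright in the tray.

**What disagreed or stayed unsure**
- **Lever angle:** The side picture puts the final angle at roughly 0.09 to 0.12, against the 0.14 expected. I put this down to my estimate of the lever's starting angle.
- **Fingertip height:** My contact heights were about 19 mm out from the given tool point. Because of that I first stopped lowering the lever too early, at about 0.2.
- **Network reports:** In the last pictures they sometimes gave wrong places for the lever grip.
- **Centring:** I checked the full tin's sideways position on the wheel only against my own fit of the opener's pose, probably good to 2 or 3 mm.
- **Lever bumped:** While I was reaching for the empty tin, the gripper body pressed against the raised lever with about 12 N.

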